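Bring the vial carousel to its index stop

TASK

Take the headed stop pin out of its parking block and fit it fully home in the socket beside the index line of the vial carousel. Then push the free turntable round, counterclockwise as seen from above, until the trimming screw in its spoke meets the pin near the index line, and bed it there with a light but definite press of about 5 N at the pin for a moment (over 8 N bends the pin). Let go and leave the pin home, the screw bearing on the pin, and everything else on the counter where it is.

Things in the scene. Friction and masses are not known exactly. Their poses are not given: they have to be found in the camera images.
- carousel_base: Fixed white base of the carousel. Origin: centre of its underside, on the turntable's vertical axis; z up, x along the index line. Round foot of radius 92 mm, 14 mm high; on its +x side an aluminium block 30 mm high (x 115 to 177, y -20 to 50 mm) with the pin socket and, on its top at x 160 to 176 mm, y = 0, a short black index line.
- socket (a point): Centre of the mouth of the pin socket, in the top face of the aluminium block, at x 140, y 23, z 30 mm in the frame of the base. Round blind hole, 13.5 mm in diameter with a 1.5 mm chamfer, 24 mm deep; the pin leans a little in it when pressed sideways (up to about 0.1 rad).
- turntable: Free-turning white disc with a steel spoke and five capped vials; turns about the vertical through its origin, which is the base's origin; stays where left. x axis along the spoke. Disc radius 72 mm, top at z 46 mm; vials on a circle of radius 47 mm, tops at z 75 mm, none towards the spoke. It starts with the spoke 0.8 to 1.6 rad clockwise of the index line. Turning takes 0.3 N m.
- post (a point): Top centre of the upright steel post on the spoke by which the turntable is pushed: 12 mm in diameter, 90 mm from the axis, from z 46 (top of the spoke) to z 100 mm. Friction is 2.5 to 3.3 N here; 5 N at the pin takes about 11 N here (friction plus 1.56 times the pin force).
- spoke_end (a point): Middle of the spoke's outer end, 157 mm from the axis, z 40 mm. Spoke 16 mm wide, z 34 to 46 mm, 4 mm above the block. A brass trimming screw (8 mm thick, 140 mm from the axis, z 40 mm) stands out of its leading (+y) side by 2 to 16 mm: set differently each time, not measured, to be found by feel. On the home pin the spoke so stops within about 9 mm of the index line; contact is rigid.
- stop_pin: Loose steel pin of 50 to 100 g, standing upright in one of the two holes of the parking block at the start; origin: centre of its foot, z up along it. 80 mm long: shaft 12 mm in diameter with a 1 mm chamfer at the foot, round grip head 20 mm in diameter over the top 14 mm. Fully home in the socket its foot is 24 mm below the block's top face, its top 86 mm above the counter.
- short_pin: Not needed: a headless pin, 12 mm in diameter, 46 mm long, 40 g, in the other hole of the parking block. Origin: centre of its foot. Leave it there.
- pin_block: Fixed white parking block, 60 x 120 mm (x, y), 30 mm high; origin: centre of its underside. Two holes 14 mm in diameter, 20 mm deep, at y = -30 and +30 mm.
- slide_box: Bystander: flat grey and clear slide box, 79 x 104 x 32 mm. Origin under its centre.
- dropper: Bystander: amber dropper bottle, 28 mm wide, 78 mm tall. Origin under its centre.
- jar: Bystander: stoppered round glass jar, 106 mm wide, 147 mm tall. Origin under its centre.
- petri: Bystander: clear lidded dish, 94 mm wide, 24 mm high. Origin under its centre.
- mouse: Bystander: black computer mouse, 100 x 58 x 34 mm. Origin under its centre.
Things that resemble listed ones, but are neither listed nor needed, are in the scene too. Leave any green or yellow look-alike of the stop_pin alone.

How it is judged:
On the way, in this order (a step that is already met when the one before it is completed fails the run):
1. the stop pin stands fully home in the socket, let go, with the spoke still away from it (z of stop_pin in the frame of socket below -0.021 m and horizontal distance between stop_pin and socket below 0.003 m and angle between stop_pin's own z axis and vertical below 0.12 rad and contact force between the fingers and stop_pin below 0.1 N and y of spoke_end in the frame of carousel_base below -0.03 m), for 0.2 s.
2. the spoke's screw is pressed on the home pin with more than 3 N, near the index line (z of stop_pin in the frame of socket below -0.021 m and horizontal distance between stop_pin and socket below 0.003 m and angle between stop_pin's own z axis and vertical below 0.12 rad and y of spoke_end in the frame of carousel_base between -0.012 and 0.012 m and contact force between stop_pin and turntable above 3 N), for 0.2 s.
At the end, for the whole second after the job is handed in: The stop pin is home in the socket (foot at least 21 mm below the mouth, within 3 mm of its axis, tilted less than 0.12 rad), the spoke's screw bears on it (contact force above 0.1 N), the middle of the spoke's outer end lies within 12 mm of the index line, and both are at rest (z of stop_pin in the frame of socket below -0.021 m and horizontal distance between stop_pin and socket below 0.003 m and angle between stop_pin's own z axis and vertical below 0.12 rad and y of spoke_end in the frame of carousel_base between -0.012 and 0.012 m and contact force between stop_pin and turntable above 0.1 N and angular speed of turntable below 0.03 rad/s and linear speed of stop_pin below 0.02 m/s); the robot touches nothing.
It fails at once if the spoke or its screw presses on the pin with more than 8 N (contact force between stop_pin and turntable above 8 N).
It fails at once if a bystander or the short pin is moved by more than 15 mm (distance of any of slide_box, dropper, jar, petri, mouse, short_pin from where it was at the start of the episode above 0.015 m).
It also fails if it takes over 72 s, if anything falls off the work surface, if the arm or the gripper's body presses on something with over 40 N, if the wrist force passes 120 N, or if a joint passes its speed limit or range.

ROBOT

A 7-joint arm with a two-finger parallel gripper is mounted at the origin on the work surface. World frame = base frame: x ahead of the robot, y to its left, z up, the work surface at z = 0. Lengths are in m, angles in rad, forces in N, time in s.
With the tool pointing down it reaches from about 0.425 to 0.95 m from the base axis. Payload 4.7 kg.
Tool frame: the origin (TCP) lies midway between the tips of the shut fingers; the grasp point (between the pads) lies ctrl.grip_point_offset behind it (ctrl.grip_point_offset is the distance from the TCP to the grasp point, in m); z points along the fingers, y is the direction in which the jaws open and shut (so a half turn about z gives the same grasp; the last joint's range is limited). The gripper opens to 85 mm and grips with 20 to 120 N. Pads are 22 mm wide; open, the fingers measure 114 mm over their backs; the gripper's body (76 mm by 85 mm) begins 54 mm behind the grasp point. The pads swing forward as they close: fully open they stand 13 mm farther back than shut.
Start: joints at [1.144, 0.469, -0.049, 1.532, 0.024, 1.141, -0.082], TCP at [0.262, -0.622, 0.231] pointing down, gripper open.
Joint ranges: [-2.59, 2.59], [-0.33, 1.99], [-1.39, 1.29], [0.1, 2.45], [-1.04, 4.18], [0.21, 1.99], [-2.66, 2.66]. Speed limits (rad/s): [2.57, 2.57, 3.14, 3.14, 3.14, 3.14, 3.14].

INTERFACE

Orientations are given as a unit quaternion [x, y, z, w].
In Python, from plant import ctrl, imaging, order gives the robot as it stands.
- The arm moves only by the tool jog_arm, never from a script. Its argument "moves" is one flat list of numbers, 7 for each row, row after row: the opening, from 0 (shut) to 1 (fully open), then the shift along the world's x, y, z normalised to -1 to 1, where 1 is 75 cm, then the turn, a rotation vector about the world's x, y, z normalised to -1 to 1, where 1 is 90 degrees. A call has 1 to 5 rows; each row is the pose to reach, as a shift and turn from the pose commanded when the call began; what a row does not reach only later rows make up. A row lasts 1/10 s, in which the tool goes at most 50 mm and 8.59 degrees, less where a joint would pass 70% of its speed; a pose out of reach is approached as far as the arm can. A call with a number of a shift or a turn outside -1 to 1 is refused whole. A call with a gripper value outside its range is refused whole. The fingers move at their own pace and stop on an object; "squeeze" is the grip in N (left out, the last holds). Time passes only in rows, so rows that repeat a pose let the fingers close. It gives the time, the measured TCP pose, the force and the opening at its end, in the units of the state.
- ctrl.sense(): the state, without advancing time (a new reading comes with each control period).
- imaging.capture(name): name is "scene" or "top" or "wrist"; returns a dict with "pixels" (480x640x3 uint8, red, green, blue), "fov_y" (degrees; the focal length in pixels is half the picture's height over the tangent of half this angle, whatever the lens; pixels are square), "cx", "cy" (the principal point, pixels), "xyz" and "attitude" of the camera in the world; the wrist camera has in their place "hand_eye" (4x4, takes a point from camera to tool coordinates, whose origin is the TCP and whose axes are the flange's). Camera axes: x right, y down, z forward; pixel columns grow to the right and rows downward; lengths in m; the calibration is good to about 2 mm. A picture is of the moment at which its call begins: read the wrist's pose just before it. There is no depth.
- order.close_job(): hands the job in, once; it reports no verdict.
The state is a dict: "time": time; "joints": joint angles; "joint_velocities": joint speeds; "joint_torque": joint torques, N m; "ee_pos": TCP position; "tcp_rot": TCP orientation; "wrist_force": force on the tool from outside, world axes, zero at the start; "torque": the same for the moment, N m; "width": opening from 0.0 (shut) to 1.0 (fully open).
Only numpy, scipy, OpenCV 4.12 (cv2) and the standard library are available. Lean on these libraries where they do the work, as an engineer would, in place of code of your own. Each camera call takes 0.05 s, during which the arm holds its last target.

## Working session

There is one attempt and no reset: what is moved stays moved. The work goes in short steps, Python scripts to look and compute and a tool call to move; the robot and the scene stay as the last step left them, time stands still between calls to the robot, and variables do not carry over. Pictures are saved under pics/ and viewed, and the job is handed in when it is done.

Besides the shell and the picture viewer there is one more tool, called after "Call:" by a JSON object that holds its "op" and its "data". jog_arm: Moves the arm, as the interface text tells. Its arguments: {"type":"object","properties":{"moves":{"type":"array","items":{"type":"number"}},"squeeze":{"type":"number"}},"required":["moves"]}

```bash
ls; mkdir -p pics; cat > h.py <<'E'
import numpy as np, cv2
from plant import ctrl, imaging, order
from scipy.spatial.transform import Rotation as R
def snap(n,f):
    s=ctrl.sense(); c=imaging.capture(n)
    cv2.imwrite('pics/%s.png'%f,c['pixels'][:,:,::-1])
    np.save('pics/%s.npy'%f,dict(c=c,s=s),allow_pickle=True)
    return c
def load(f): return np.load('pics/%s.npy'%f,allow_pickle=True).item()
def cam(f):
    d=load(f);c=d['c'];s=d['s']
    fl=240/np.tan(np.radians(c['fov_y'])/2)
    if 'hand_eye' in c:
        T=np.eye(4);T[:3,:3]=R.from_quat(s['tcp_rot']).as_matrix();T[:3,3]=s['ee_pos']
        T=T@np.array(c['hand_eye']);return T[:3,:3],T[:3,3],fl,c['cx'],c['cy']
    a=np.array(c['attitude'])
    M=a if a.shape==(3,3) else R.from_quat(a).as_matrix()
    return M,np.array(c['xyz']),fl,c['cx'],c['cy']
def ray(f,u,v):
    M,t,fl,cx,cy=cam(f);d=M@np.array([(u-cx)/fl,(v-cy)/fl,1]);return t,d/np.linalg.norm(d)
def atz(f,u,v,z):
    t,d=ray(f,u,v);return t+d*(z-t[2])/d[2]
def tri(obs):
    A=0;b=0
    for o in obs:
        t,d=ray(*o);P=np.eye(3)-np.outer(d,d);A=A+P;b=b+P@t
    X=np.linalg.solve(A,b)
    return X,[np.linalg.norm((np.eye(3)-np.outer(ray(*o)[1],ray(*o)[1]))@(X-ray(*o)[0])) for o in obs]
def proj(f,X):
    M,t,fl,cx,cy=cam(f);p=M.T@(np.array(X)-t);return p[:2]/p[2]*fl+[cx,cy]
def crop(f,x0,y0,x1,y1,k,o):
    i=cv2.imread('pics/%s.png'%f)[y0:y1,x0:x1];cv2.imwrite('pics/%s.png'%o,cv2.resize(i,None,fx=k,fy=k,interpolation=cv2.INTER_CUBIC))
E
python3 - <<'E'
from h import *
for n in ['scene','top','wrist']:
    c=snap(n,n+'0'); print(n,{k:v for k,v in c.items() if k!='pixels'})
print(ctrl.sense(),ctrl.grip_point_offset)
E
```

```text
pics
scene {'fov_y': 54.71578273963413, 'cx': 317.4814232883564, 'cy': 245.50614588097076, 'xyz': array([1.21551981, 0.46026499, 0.80501751]), 'attitude': array([ 0.38798009,  0.81831365, -0.38321686, -0.18160141])}
top {'fov_y': 51.27600909164957, 'cx': 321.4090172652335, 'cy': 232.55952236262343, 'xyz': array([ 0.35961848, -0.06247574,  1.27953893]), 'attitude': array([-0.70005839,  0.70918679, -0.05572075,  0.06218964])}
wrist {'fov_y': 71.10699749219548, 'cx': 318.09432020980074, 'cy': 239.58647569996535, 'hand_eye': array([[ 6.74332933e-04, -9.57055302e-01, -2.89904628e-01,
         7.37243830e-02],
       [ 9.99999734e-01,  5.64663497e-04,  4.61940057e-04,
         8.32160112e-04],
       [-2.78403620e-04, -2.89904862e-01,  9.57055429e-01,
        -1.42800026e-01],
       [ 0.00000000e+00,  0.00000000e+00,  0.00000000e+00,
         1.00000000e+00]])}
{'time': 0.15, 'joints': array([ 1.14409151,  0.46929352, -0.04860649,  1.53338648,  0.02408525,
        1.14095373, -0.08228517]), 'joint_velocities': array([-3.03319213e-04, -4.77515496e-03, -1.18359499e-04, -5.59125077e-03,
       -1.46481036e-05,  2.44916743e-04, -1.21698200e-03]), 'joint_torque': array([ 4.59989842e-04, -5.10767055e+01, -4.67103627e-02, -2.37978101e+01,
        1.07938892e-02,  5.43137503e-03,  1.81022796e-05]), 'ee_pos': array([ 0.26135904, -0.6218951 ,  0.23049132]), 'tcp_rot': array([ 9.80279452e-01,  1.97614943e-01, -1.55348796e-04, -7.11545682e-04]), 'wrist_force': array([-0.37954238, -0.67008266, -0.47913436]), 'torque': array([-0.01735013,  0.00498326, -0.06371014]), 'width': 1.0038061319773899} 0.0187
```

View pics/scene0.png

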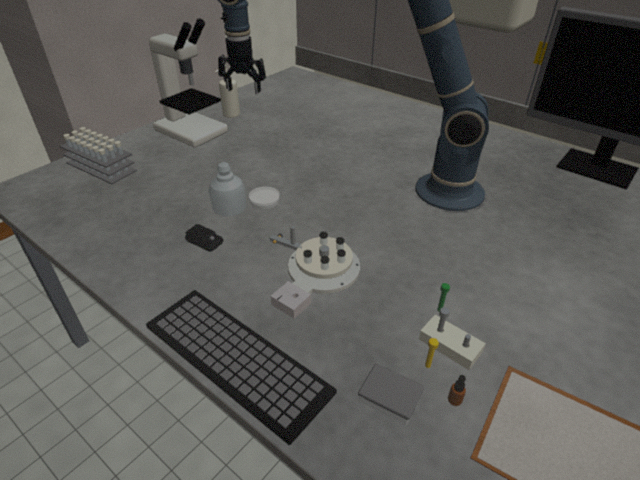

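View pics/top0.png

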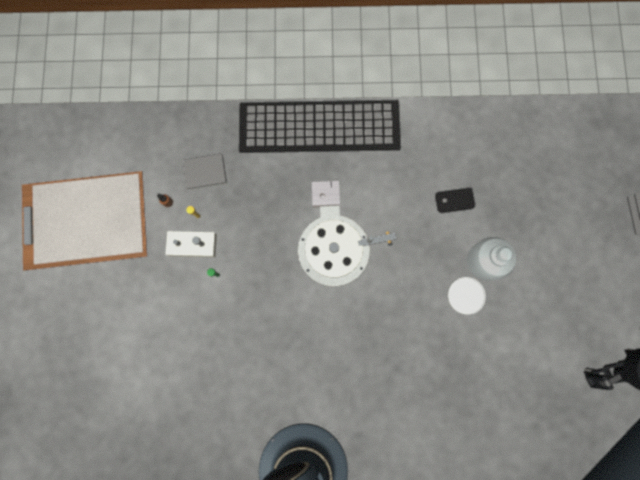

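View pics/wrist0.png

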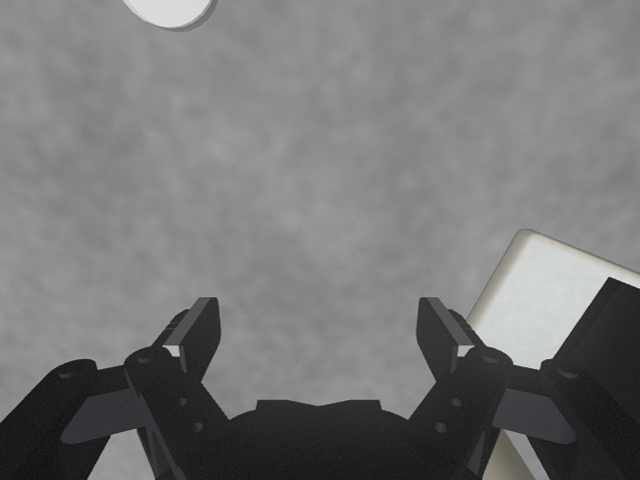

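```bash
python3 - <<'E'
from h import *
crop('scene0',400,270,500,370,6,'c1'); crop('top0',150,180,240,290,5,'c2')
crop('scene0',250,220,370,325,6,'c3'); crop('top0',285,170,405,290,5,'c4')
print(atz('top0',198,240,.09),atz('top0',179,243,.056),atz('top0',333,248,.046))
E
```

```text
[0.546057   0.24515607 0.09      ] [0.54450194 0.30096771 0.056     ] [ 0.52820728 -0.08078469  0.046     ]
```

View pics/c1.png

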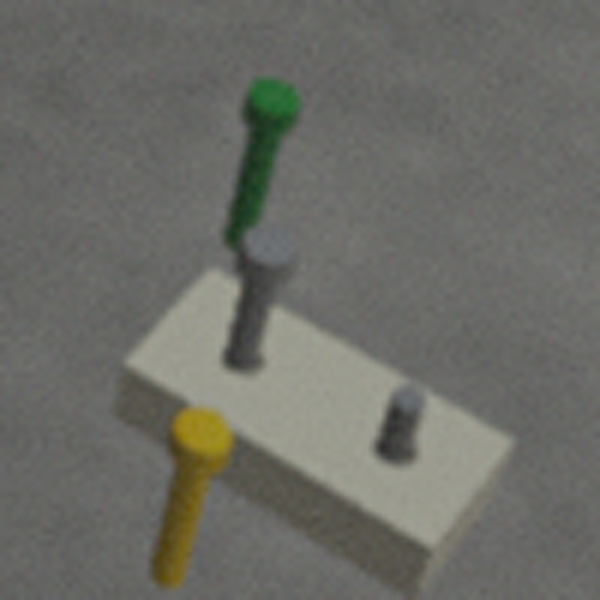

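View pics/c2.png

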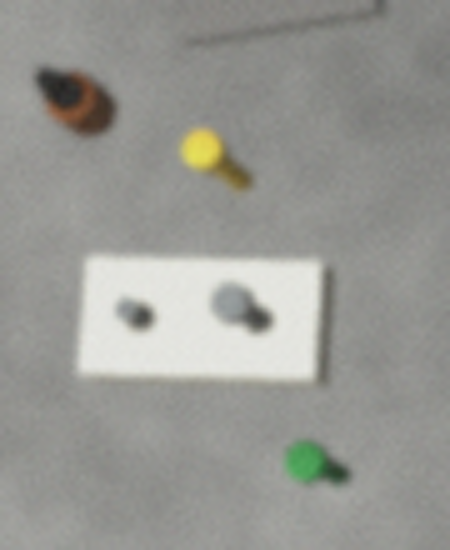

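View pics/c3.png

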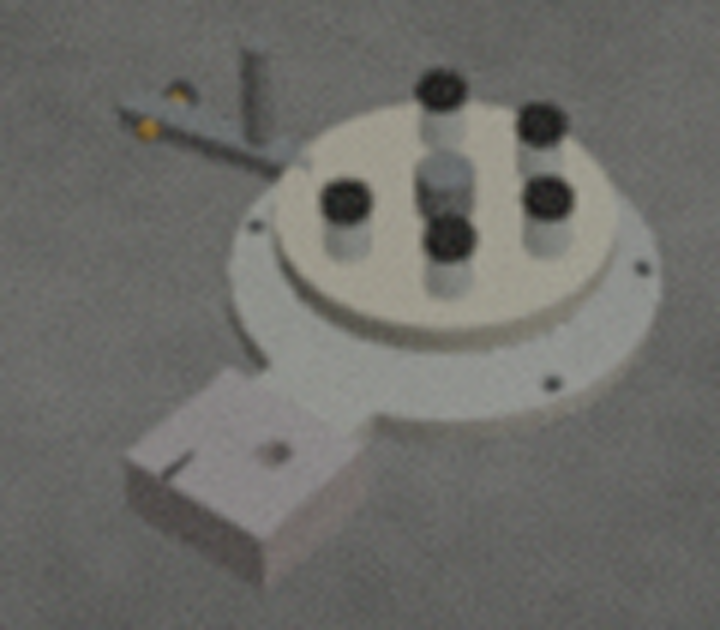

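View pics/c4.png

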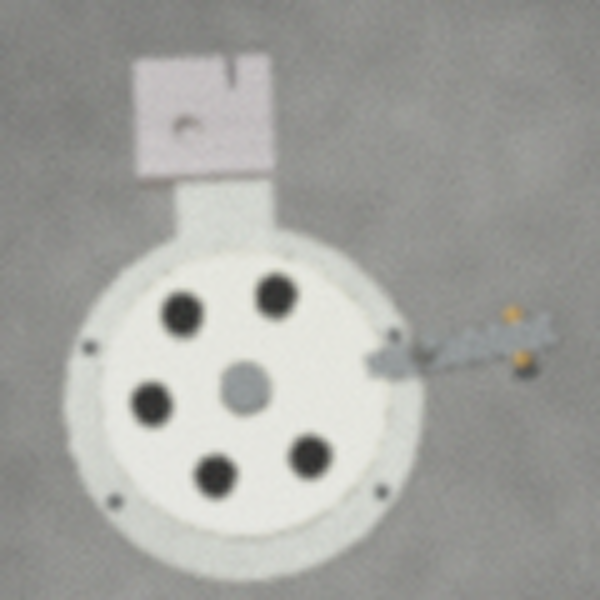

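```bash
python3 - <<'E'
from h import *
S=lambda x,y:('scene0',250+x/6,220+y/6)
T=lambda x,y:('top0',285+x/5,170+y/5)
print('pin',tri([('scene0',445,310.5),('top0',196.4,240.6)]))
print('short',tri([('scene0',468,336.3),('top0',175.2,241.6)]))
print('sock',tri([S(274,452),T(187,126)]))
print('hub',tri([S(446,163),T(246,387)]))
print('posttop',tri([S(255,50),T(368,362)]))
print('post?',atz(*T(375,361),.1),atz(*S(255,50),.1))
for n,a,z in [('sock',T(187,126),.03),('sockS',S(274,452),.03),('idx in',T(232,90),.03),('idx out',T(231,57),.03),('blk',T(134,59),.03),('blk',T(270,55),.03),('blk',T(274,172),.03),('blk',T(137,178),.03),('spoke_end',T(549,333),.046)]: print(n,atz(*a,z))
E
```

```text
pin (array([0.54466409, 0.25108035, 0.08645416]), [np.float64(0.0012669823198153195), np.float64(0.0012669823198153771)])
short (array([0.54820869, 0.31179644, 0.05391673]), [np.float64(0.0006494057321150856), np.float64(0.0006494057321149559)])
sock (array([ 0.66697054, -0.0550763 ,  0.02913125]), [np.float64(0.0011425073604209642), np.float64(0.0011425073604209174)])
hub (array([ 0.52612907, -0.08273095,  0.06835453]), [np.float64(0.00081622665359567), np.float64(0.0008162266535955817)])
posttop (array([ 0.54210777, -0.15243619,  0.10001983]), [np.float64(0.01406257437002931), np.float64(0.014062574370029354)])
post? [ 0.53389782 -0.14451476  0.1       ] [ 0.54857888 -0.16534167  0.1       ]
sock [ 0.667444  -0.0560072  0.03     ]
sockS [ 0.66704589 -0.05347038  0.03      ]
idx in [ 0.68612407 -0.07939138  0.03      ]
idx out [ 0.70364692 -0.07914604  0.03      ]
blk [ 0.70332848 -0.02911628  0.03      ]
blk [ 0.70441106 -0.09926487  0.03      ]
blk [ 0.6426323  -0.10020177  0.03      ]
blk [ 0.64050032 -0.03009159  0.03      ]
spoke_end [ 0.55481161 -0.23535681  0.046     ]
```

Call:
{"op": "jog_arm", "data": {"moves": [0.6,0.16,0.28,0.03,0,0,0.244,0.6,0.16,0.28,0.03,0,0,0.244,0.6,0.16,0.28,0.03,0,0,0.244,0.6,0.16,0.28,0.03,0,0,0.244,0.6,0.16,0.28,0.03,0,0,0.244], "squeeze": 30}}

```text
time: 0.65
ee_pos: [0.3827, -0.4096, 0.254]
tcp_rot: [0.924, 0.381, 0.0, -0.0]
wrist_force: [1.0, 0.0, 0.5]
width: 0.599
```

Call:
{"op": "jog_arm", "data": {"moves": [0.6,0.16,0.28,0,0,0,0,0.6,0.16,0.28,0,0,0,0,0.6,0.16,0.28,0,0,0,0,0.6,0.16,0.28,0,0,0,0,0.6,0.16,0.28,0,0,0,0]}}

```text
time: 1.15
ee_pos: [0.5024, -0.1994, 0.2539]
tcp_rot: [0.924, 0.382, 0.0, -0.0]
wrist_force: [0.7, -1.6, 0.5]
width: 0.6
```

Call:
{"op": "jog_arm", "data": {"moves": [0.6,0.13,0.19,0,0,0,0,0.6,0.13,0.19,0,0,0,0,0.6,0.13,0.19,0,0,0,0,0.6,0.13,0.19,0,0,0,0,0.6,0.13,0.19,0,0,0,0]}}

```text
time: 1.65
ee_pos: [0.6004, -0.0546, 0.2534]
tcp_rot: [0.923, 0.384, 0.001, -0.001]
wrist_force: [0.1, -0.8, -0.5]
width: 0.603
```

```bash
python3 - <<'E'
from h import *
c=snap('wrist','w1'); s=load('w1')['s'];print(s['ee_pos'],s['time'],np.abs(s['joint_velocities']).max())
E
```

```text
[ 0.60035489 -0.05460675  0.25343019] 1.65 0.059105552734121485
```

View pics/w1.png

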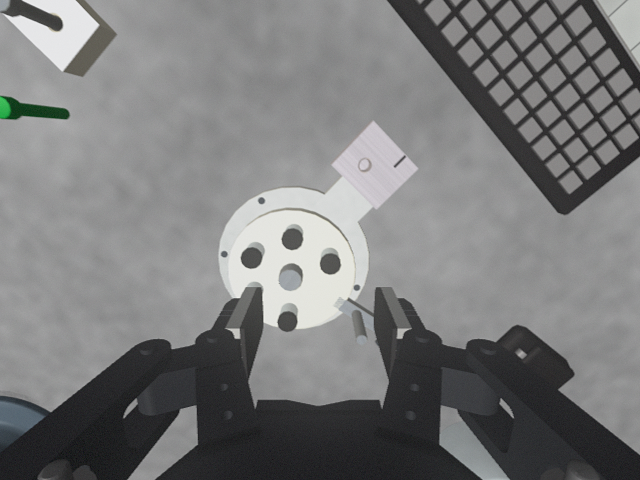

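```bash
python3 - <<'E'
from h import *
crop('w1',320,110,430,220,6,'c5')
crop('w1',210,180,400,350,4,'c6')
E
```

```text
(no output)
```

View pics/c5.png

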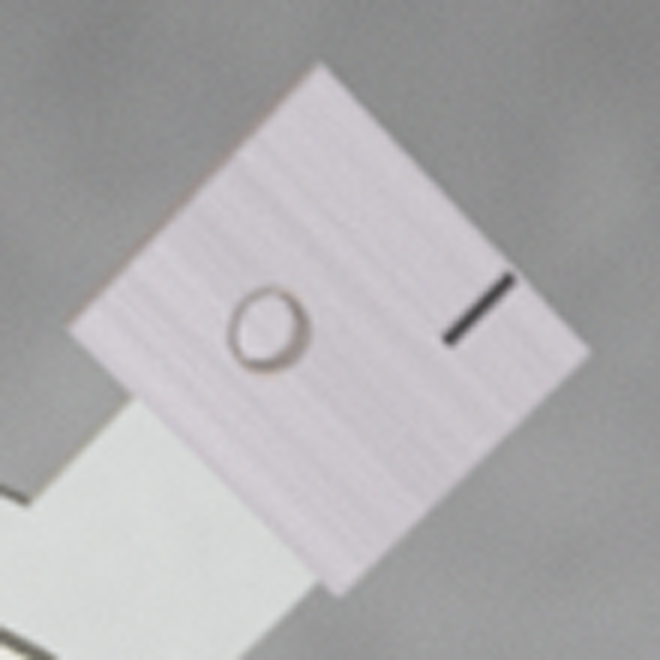

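View pics/c6.png

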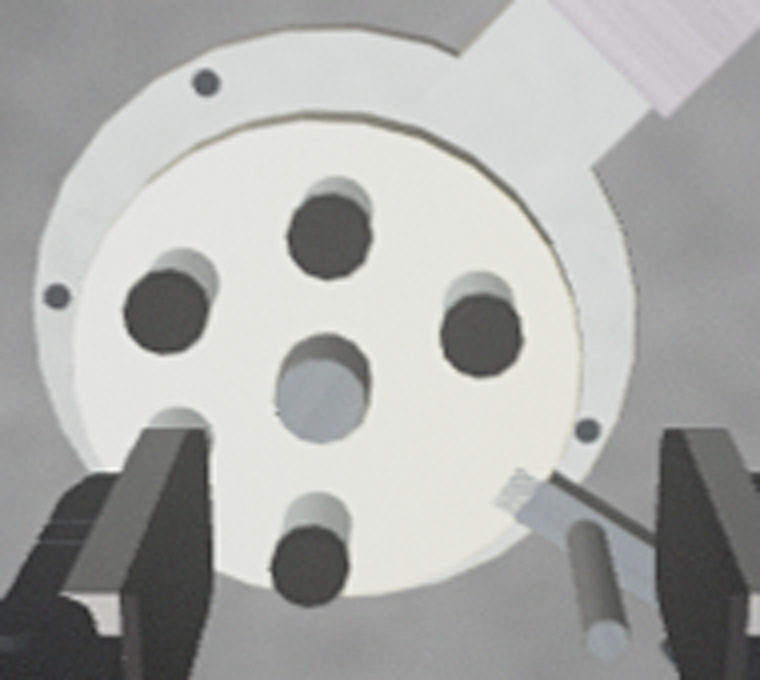

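Call:
{"op": "jog_arm", "data": {"moves": [0.6,-0.05,0.25,-0.05,0,0,0,0.6,-0.05,0.25,-0.05,0,0,0,0.6,-0.05,0.25,-0.05,0,0,0,0.6,-0.05,0.25,-0.05,0,0,0,0.6,-0.05,0.25,-0.05,0,0,0]}}

```text
time: 2.2
ee_pos: [0.5583, 0.1336, 0.2156]
tcp_rot: [0.923, 0.385, -0.001, -0.002]
wrist_force: [0.4, -1.0, 0.2]
width: 0.596
```

```bash
python3 - <<'E'
from h import *
W=lambda x,y:('w1',320+x/6,110+y/6)
S=lambda x,y:('scene0',250+x/6,220+y/6)
T=lambda x,y:('top0',285+x/5,170+y/5)
print('sock w',atz(*W(269,330),.03)); print(tri([W(269,330),S(274,452),T(187,126)]))
P={(177,50):W(320,65),(177,-20):W(590,350),(115,-20):W(340,596),(115,50):W(68,328),(140,23):W(269,330),(160,0):W(450,343),(176,0):W(513,278)}
A=np.array(list(P))/1000.;B=np.array([atz(*p,.03)[:2] for p in P.values()])
a=A-A.mean(0);b=B-B.mean(0);th=np.arctan2((a[:,0]*b[:,1]-a[:,1]*b[:,0]).sum(),(a*b).sum())
Rm=np.array([[np.cos(th),-np.sin(th)],[np.sin(th),np.cos(th)]]);t=B.mean(0)-Rm@A.mean(0)
print('yaw',th,'axis',t,'sock',Rm@[.14,.023]+t); print((B-(A@Rm.T+t))*1000)
print('hub w',atz('w1',210+321/4,180+400/4,.068))
pp=atz('w1',361.75,340,.1);print('post',pp,np.linalg.norm(pp[:2]-t),np.arctan2(*(pp[:2]-t)[::-1])-th)
c=snap('wrist','w2')
E
```

```text
sock w [ 0.66858352 -0.05727993  0.03      ]
(array([ 0.66751877, -0.05582547,  0.02929761]), [np.float64(0.0018844033848921448), np.float64(0.0020846833570200294), np.float64(0.00020213989463850176)])
yaw 0.02376638806292254 axis [ 0.52951447 -0.08467836] sock [ 0.66892836 -0.05835788]
[[-0.39565529 -0.10697522]
 [-0.07448108  0.28900915]
 [ 0.41201785 -0.09195756]
 [ 0.14153768  0.11903284]
 [-0.34483617  1.07794555]
 [ 0.47850663 -0.79356267]
 [-0.21708963 -0.49349209]]
hub w [ 0.53021133 -0.0840911   0.068     ]
post [ 0.54610591 -0.17279148  0.1       ] 0.08966156754419242 -1.4084449604949094
```

View pics/w2.png

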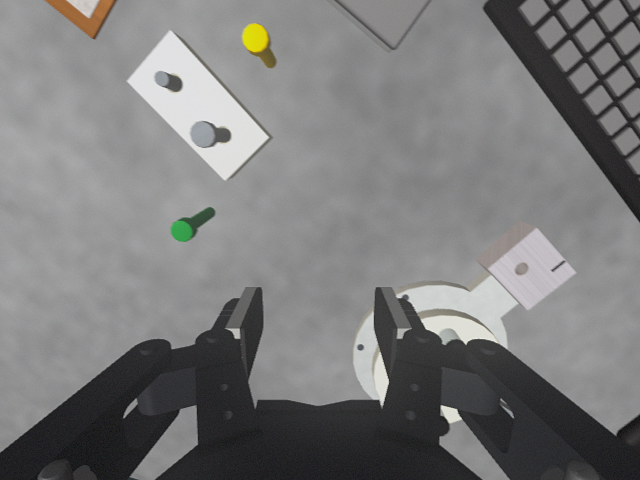

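```bash
python3 - <<'E'
from h import *
crop('w2',120,20,290,240,4,'c7')
print(tri([('w2',204,134),('top0',196.4,240.6),('scene0',445,310.5)]),atz('w2',204,134,.09))
E
```

```text
(array([0.54635381, 0.25078835, 0.08601995]), [np.float64(0.003042304858656077), np.float64(0.0012826950746365451), np.float64(0.002626044152124276)]) [0.55022998 0.24874941 0.09      ]
```

View pics/c7.png

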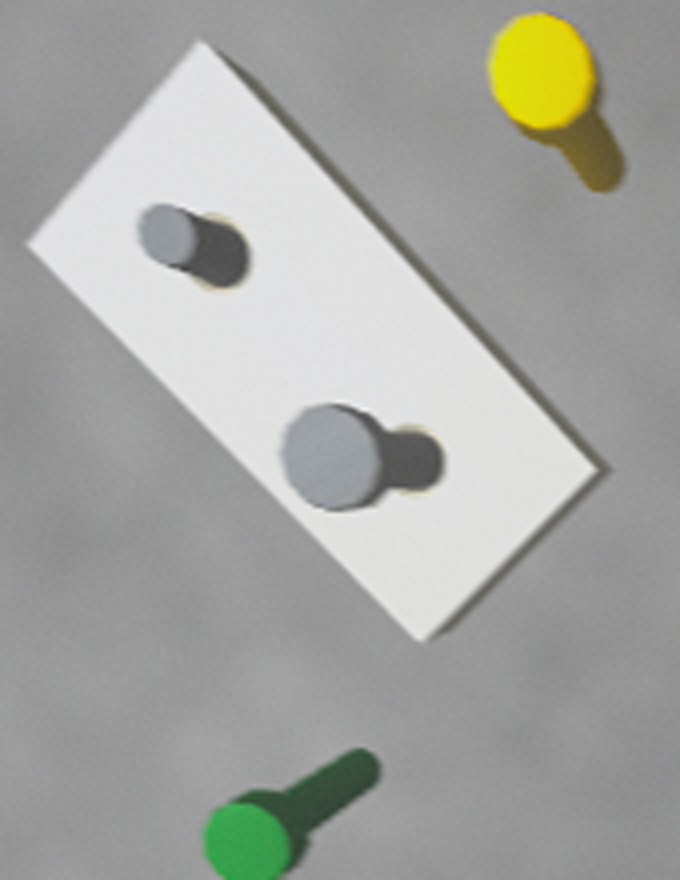

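Call:
{"op": "jog_arm", "data": {"moves": [0.6,-0.014,0.156,-0.07,0,0,0,0.6,-0.014,0.156,-0.07,0,0,0,0.6,-0.014,0.156,-0.07,0,0,0,0.6,-0.014,0.156,-0.07,0,0,0]}}

```text
time: 2.65
ee_pos: [0.5495, 0.2464, 0.1621]
tcp_rot: [0.924, 0.382, -0.001, -0.001]
wrist_force: [-0.5, 0.2, -0.0]
width: 0.603
```

```bash
python3 - <<'E'
from h import *
c=snap('wrist','w3');s=load('w3')['s'];print(s['ee_pos'],np.abs(s['joint_velocities']).max(), proj('w3',s['ee_pos']))
E
```

```text
[0.54952487 0.24637755 0.16211739] 0.052055808128270126 [316.27450918 300.91021891]
```

View pics/w3.png

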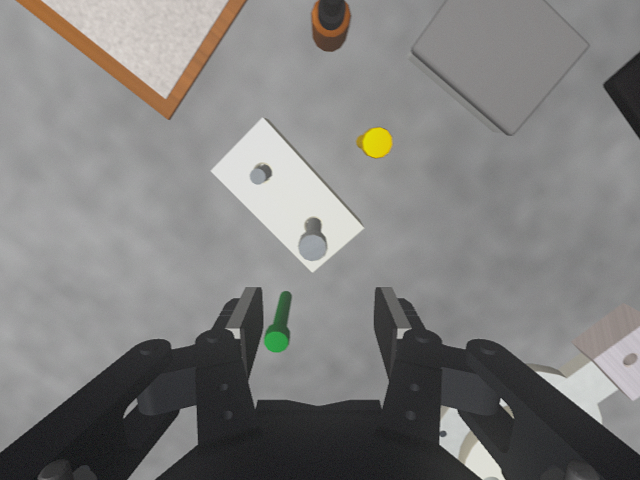

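```bash
python3 - <<'E'
from h import *
crop('w3',270,190,370,280,7,'c8')
for o in [('w3',313,246.5,.09)]: print(atz(*o))
print(tri([('w3',313,246.5),('w2',204,134)]),tri([('w3',313,246.5),('top0',196.4,240.6)]))
for n in [('w3',277,341),('w3',376,142)]: print(atz(*n,.08))
s=ctrl.sense();print(s['ee_pos'],s['tcp_rot'])
E
```

```text
[0.54989468 0.25063905 0.09      ]
(array([0.54909728, 0.24974474, 0.08590315]), [np.float64(0.00020056282689944372), np.float64(0.00020056282689920793)]) (array([0.54692454, 0.24995296, 0.08259751]), [np.float64(0.0014844418887492454), np.float64(0.0014844418887492762)])
[0.47333245 0.2141007  0.08      ]
[0.62627118 0.26956993 0.08      ]
[0.55091256 0.24376179 0.1628942 ] [ 9.24653232e-01  3.80808696e-01 -9.81729455e-04  4.17392453e-04]
```

View pics/c8.png

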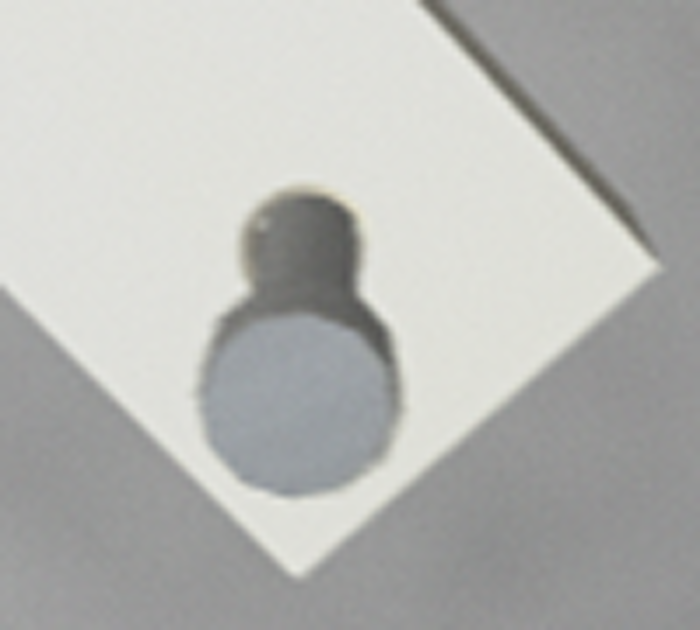

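```bash
python3 - <<'E'
from h import *
c=snap('wrist','w4');c=snap('wrist','w5');s=load('w5')['s'];print(s['ee_pos'],np.abs(s['joint_velocities']).max());print(ctrl.sense()['ee_pos'])
crop('w5',270,190,370,290,7,'c9')
E
```

```text
[0.55186574 0.24223938 0.16349558] 0.023663307005625984
[0.55234824 0.24161099 0.16392238]
```

View pics/c9.png

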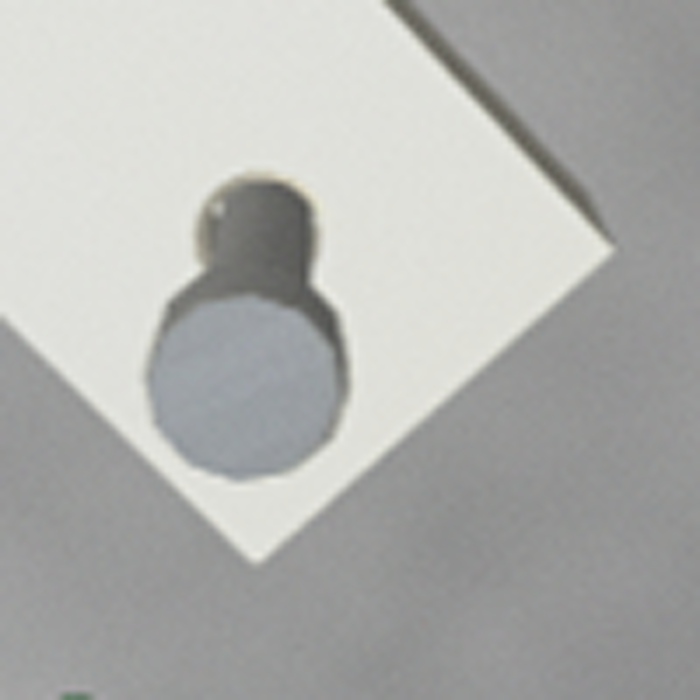

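```bash
python3 - <<'E'
from h import *
for z in (.086,.09): print(atz('w5',304.9,245.1,z))
print(atz('w5',270+256/7,190+233/7,.03))
print(tri([('w5',304.9,245.1),('w2',204,134)]),tri([('w5',304.9,245.1),('top0',196.4,240.6),('scene0',445,310.5)]))
s=ctrl.sense();print(s['ee_pos'],s['tcp_rot'],s['wrist_force'])
E
```

```text
[0.54798491 0.24984697 0.086     ]
[0.54901566 0.2506398  0.09      ]
[0.54851755 0.25122776 0.03      ]
(array([0.54863118, 0.2498107 , 0.08589246]), [np.float64(0.0006543071088513897), np.float64(0.0006543071088510003)]) (array([0.54601147, 0.25075002, 0.0866638 ]), [np.float64(0.0022471244136284016), np.float64(0.001180877673905182), np.float64(0.002186933238153881)])
[0.55234824 0.24161099 0.16392238] [ 9.25453631e-01  3.78859434e-01 -3.15806120e-05  1.05160623e-03] [ 0.48784038 -0.53277829 -0.32961305]
```

Call:
{"op": "jog_arm", "data": {"moves": [0.6,-0.006,0.012,-0.05,0,0,0,0.6,-0.006,0.012,-0.05,0,0,0,0.6,-0.006,0.012,-0.05,0,0,0,0.6,-0.006,0.012,-0.05,0,0,0,0.6,-0.006,0.012,-0.05,0,0,0]}}

```text
time: 3.3
ee_pos: [0.5478, 0.2533, 0.1279]
tcp_rot: [0.925, 0.38, 0.001, 0.0]
wrist_force: [0.4, -0.6, 0.9]
width: 0.602
```

```bash
python3 - <<'E'
from h import *
c=snap('wrist','w6');s=load('w6')['s'];print(s['ee_pos'],s['joint_velocities']);print(ctrl.sense()['ee_pos'])
E
```

```text
[0.54777242 0.25326621 0.12792451] [-0.00529393  0.00100124 -0.00492368  0.00409877  0.0008802  -0.00253599
 -0.00358268]
[0.54755905 0.25337623 0.12772104]
```

View pics/w6.png

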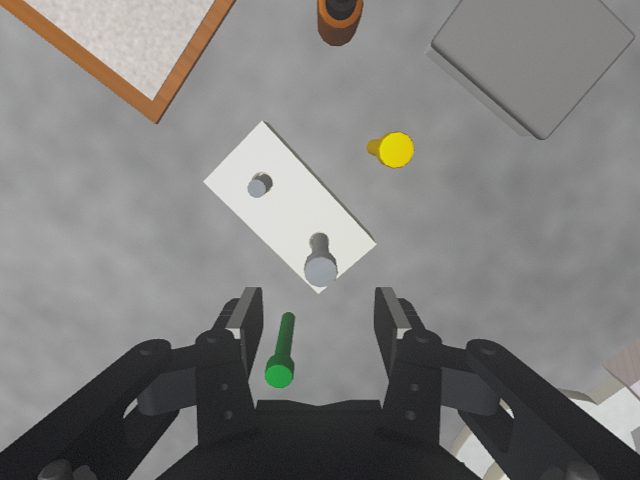

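```bash
python3 - <<'E'
from h import *
crop('w6',280,220,360,300,8,'c10')
for u,v in [(320.5,271)]:
  for z in(.086,.09): print(atz('w6',u,v,z))
print(tri([('w6',320.5,271),('w5',304.9,245.1)]), tri([('w6',320.5,271),('w2',204,134)]))
s=ctrl.sense();M=R.from_quat(s['tcp_rot']).as_matrix();print(M)
E
```

```text
[0.54808123 0.25029167 0.086     ]
[0.54920833 0.25145759 0.09      ]
(array([0.54675713, 0.24891118, 0.08126953]), [np.float64(8.795166895440266e-06), np.float64(8.795166895448689e-06)]) (array([0.54848185, 0.25001406, 0.08511307]), [np.float64(0.0006296256546365943), np.float64(0.0006296256546364362)])
[[ 7.10920788e-01  7.03268305e-01  2.30740891e-03]
 [ 7.03269114e-01 -7.10923498e-01  5.76892224e-04]
 [ 2.04610123e-03  1.21260475e-03 -9.99997172e-01]]
```

View pics/c10.png

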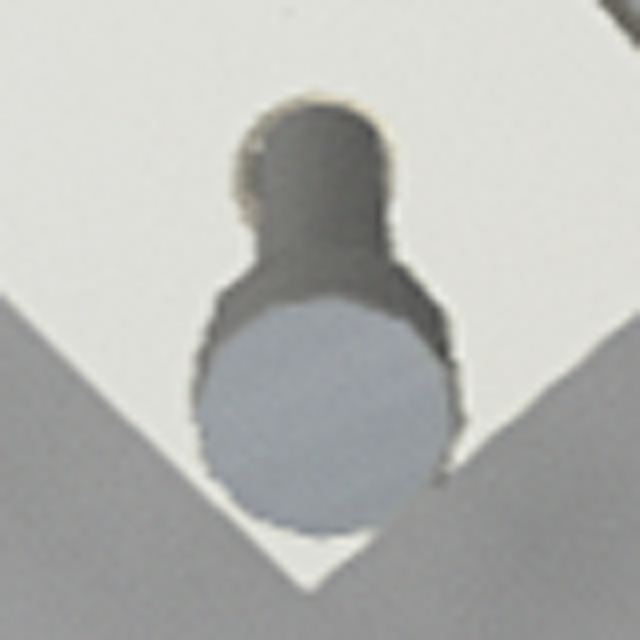

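Call:
{"op": "jog_arm", "data": {"moves": [0.6,0.002,-0.0045,-0.04,0,0,0,0.6,0.002,-0.0045,-0.085,0,0,0,0.6,0.002,-0.0045,-0.085,0,0,0,0.6,0.002,-0.0045,-0.085,0,0,0,0.6,0.002,-0.0045,-0.085,0,0,0]}}

```text
time: 3.85
ee_pos: [0.5492, 0.2513, 0.0646]
tcp_rot: [0.925, 0.381, 0.002, -0.0]
wrist_force: [-0.4, -0.3, 1.2]
width: 0.602
```

```bash
python3 - <<'E'
from h import *
c=snap('wrist','w7');s=load('w7')['s'];print(s['ee_pos'],s['wrist_force'])
E
```

```text
[0.54922427 0.25127488 0.06457171] [-0.44849742 -0.32467894  1.21581056]
```

View pics/w7.png

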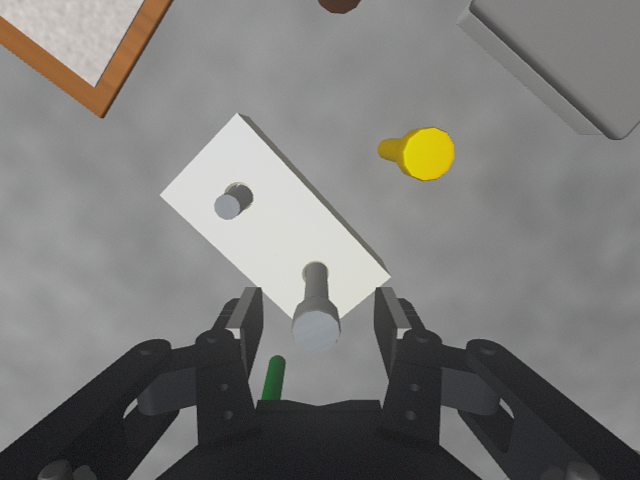

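```bash
python3 - <<'E'
from h import *
for z in (.086,.088,.09): print(atz('w7',316,329,z))
print(tri([('w7',316,329),('w5',304.9,245.1)]))
print(ctrl.sense()['ee_pos'])
E
```

```text
[0.54792616 0.25001294 0.086     ]
[0.54880728 0.25087016 0.088     ]
[0.5496884  0.25172738 0.09      ]
(array([0.54783873, 0.24982529, 0.0856639 ]), [np.float64(7.437021403427909e-05), np.float64(7.437021403445782e-05)])
[0.54925889 0.2512654  0.06466065]
```

Call:
{"op": "jog_arm", "data": {"moves": [0,0,0,0,0,0,0,0,0,0,0,0,0,0,0,0,0,0,0,0,0,0,0,0,0,0,0,0,0,0,0,0,0,0,0], "squeeze": 40}}

```text
time: 4.4
ee_pos: [0.5487, 0.2509, 0.0636]
tcp_rot: [0.925, 0.381, 0.001, -0.0]
wrist_force: [0.3, 0.4, 6.1]
width: 0.216
```

Call:
{"op": "jog_arm", "data": {"moves": [0,0,0,0.02,0,0,0,0,0,0,0.04,0,0,0,0,0,0,0.07,0,0,0,0,0,0,0.12,0,0,0,0,0,0,0.12,0,0,0]}}

```text
time: 4.9
ee_pos: [0.5508, 0.2525, 0.1587]
tcp_rot: [0.925, 0.381, 0.005, -0.0]
wrist_force: [0.3, 0.8, -0.7]
width: 0.213
```

```bash
python3 - <<'E'
from h import *
c=snap('wrist','w8');s=load('w8')['s'];print(s['ee_pos'],s['wrist_force'],s['width'])
E
```

```text
[0.55079675 0.25245562 0.15874402] [ 0.33138454  0.78606024 -0.73352605] 0.2133413406858594
```

View pics/w8.png

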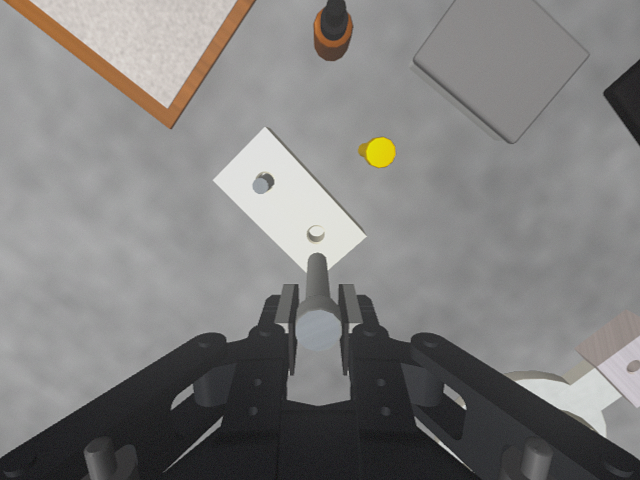

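Call:
{"op": "jog_arm", "data": {"moves": [0,0.09,-0.25,0,0,0,0,0,0.09,-0.25,0,0,0,0,0,0.09,-0.25,0,0,0,0,0,0.09,-0.25,0,0,0,0,0,0.09,-0.25,0,0,0,0]}}

```text
time: 5.45
ee_pos: [0.6173, 0.0518, 0.1512]
tcp_rot: [0.927, 0.374, -0.002, 0.003]
wrist_force: [-0.1, -0.9, -1.4]
width: 0.219
```

Call:
{"op": "jog_arm", "data": {"moves": [0,0.068,-0.16,-0.02,0,0,0,0,0.068,-0.16,-0.05,0,0,0,0,0.068,-0.16,-0.05,0,0,0,0,0.068,-0.16,-0.05,0,0,0,0,0.068,-0.16,-0.05,0,0,0]}}

```text
time: 5.95
ee_pos: [0.6655, -0.0579, 0.1137]
tcp_rot: [0.925, 0.38, -0.001, -0.001]
wrist_force: [0.5, -0.4, -0.4]
width: 0.215
```

```bash
python3 - <<'E'
from h import *
c=snap('wrist','w9');c=snap('wrist','w9');s=load('w9')['s'];print(s['ee_pos'],s['wrist_force'],s['width']);print(ctrl.sense()['ee_pos'])
crop('w9',270,200,370,350,5,'c11')
E
```

```text
[ 0.66583405 -0.05596642  0.11454394] [ 0.53514427  0.92090125 -0.69473484] 0.21296265311249551
[ 0.66605315 -0.05500987  0.11513554]
```

View pics/w9.png

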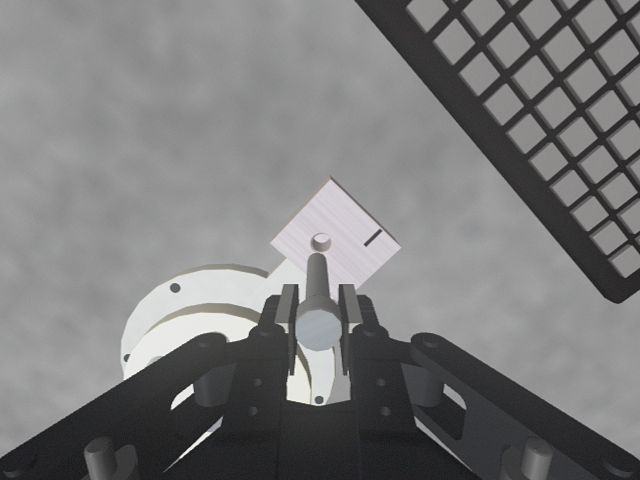

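View pics/c11.png

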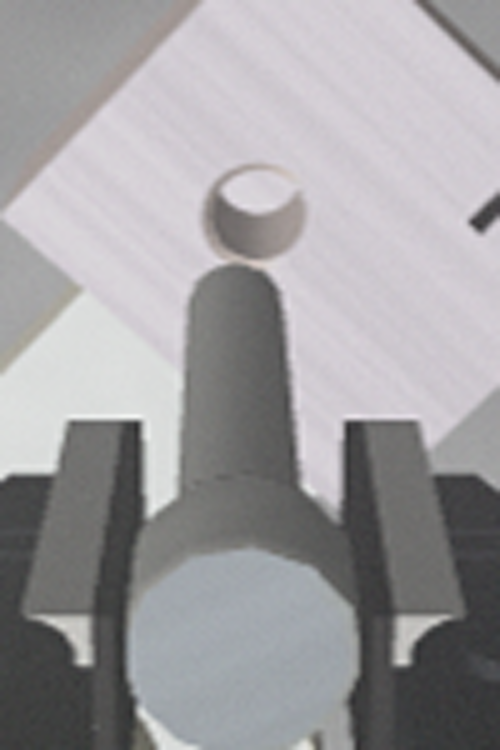

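```bash
python3 - <<'E'
from h import *
s=load('w9')['s'];T=s['ee_pos'][2]
h=atz('w9',321,242.4,.03);print('hole',h)
for z in (T-.056,T-.054,T-.05): print('foot',z,atz('w9',317.4,260.5,z))
for z in (T+.024,T+.026): print('head',z,atz('w9',319,329,z))
print(s['ee_pos'],s['tcp_rot'])
print(tri([('w9',321,242.4),('w1',364.8,165)]),tri([('w9',321,242.4),('top0',322.4,195.2),('scene0',295.7,295.3)]))
E
```

```text
hole [ 0.66948954 -0.05618853  0.03      ]
foot 0.058543937345089135 [ 0.66561322 -0.05660605  0.05854394]
foot 0.06054393734508914 [ 0.66614756 -0.05608717  0.06054394]
foot 0.06454393734508913 [ 0.66721625 -0.05504942  0.06454394]
head 0.13854393734508913 [ 0.66662529 -0.05697443  0.13854394]
head 0.14054393734508913 [ 0.66750246 -0.0560999   0.14054394]
[ 0.66583405 -0.05596642  0.11454394] [ 9.24574405e-01  3.81000275e-01 -4.34634944e-04 -8.78703322e-04]
(array([ 0.6686392 , -0.05753407,  0.02563999]), [np.float64(0.00037169159432889583), np.float64(0.00037169159432891605)]) (array([ 0.66772608, -0.05552629,  0.02891632]), [np.float64(0.0017729621289705596), np.float64(0.0004755056155388094), np.float64(0.0020532368318983063)])
```

Call:
{"op": "jog_arm", "data": {"moves": [0,0.003,0,-0.02,0,0,0,0,0.003,0,-0.03,0,0,0,0,0.003,0,-0.03,0,0,0,0,0.003,0,-0.03,0,0,0,0,0.003,0,-0.03,0,0,0]}}

```text
time: 6.55
ee_pos: [0.669, -0.0569, 0.0928]
tcp_rot: [0.925, 0.381, 0.0, 0.0]
wrist_force: [0.2, 0.1, -1.0]
width: 0.214
```

```bash
python3 - <<'E'
from h import *
c=snap('wrist','w10');s=load('w10')['s'];print(s['ee_pos'],s['wrist_force'],s['width']);print(ctrl.sense()['ee_pos'],s['tcp_rot'])
crop('w10',270,200,370,350,5,'c12')
E
```

```text
[ 0.6689989  -0.05691408  0.0928431 ] [ 0.22862397  0.07403706 -1.0465106 ] 0.21429885571080798
[ 0.66907612 -0.0570664   0.09297962] [9.24651999e-01 3.80813073e-01 2.72548451e-04 1.00993046e-04]
```

View pics/c12.png

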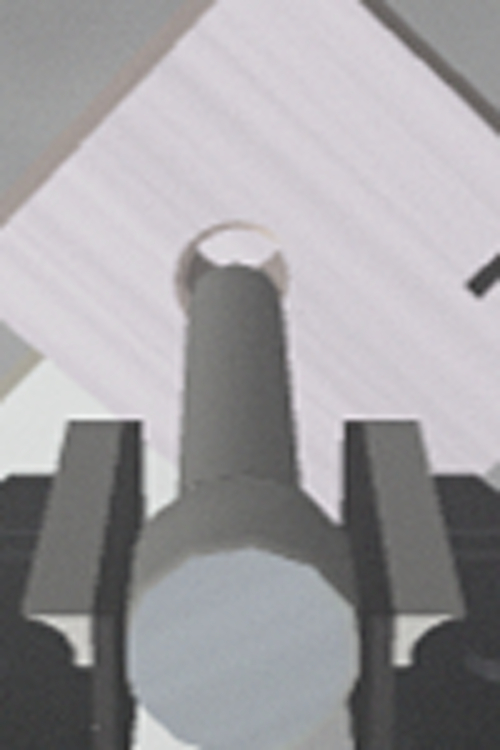

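```bash
python3 - <<'E'
from h import *
s=load('w10')['s'];T=s['ee_pos'][2]
print('hole',atz('w10',316.6,255,.03))
X=s['ee_pos'].copy();print('tcp',X)
for z in (T-.054,.03): print(proj('w10',[X[0],X[1],z]))
print(atz('w10',317.4,260.5,T-.054))
E
```

```text
hole [ 0.66941175 -0.05636275  0.03      ]
tcp [ 0.6689989  -0.05691408  0.0928431 ]
[316.70429941 260.75371322]
[316.75565698 255.99034458]
[ 0.66942466 -0.05710346  0.0388431 ]
```

Call:
{"op": "jog_arm", "data": {"moves": [0,0,0.001,-0.01,0,0,0,0,0,0.001,-0.015,0,0,0,0,0,0.001,-0.02,0,0,0,0,0,0.001,-0.025,0,0,0,0,0,0.001,-0.025,0,0,0]}}

```text
time: 7.1
ee_pos: [0.6685, -0.0566, 0.0731]
tcp_rot: [0.925, 0.381, -0.0, -0.0]
wrist_force: [-0.3, 0.0, -1.2]
width: 0.213
```

Call:
{"op": "jog_arm", "data": {"moves": [0,0,0,-0.006,0,0,0,0,0,0,-0.01,0,0,0,0,0,0,-0.013,0,0,0,0,0,0,-0.016,0,0,0,0,0,0,-0.016,0,0,0]}}

```text
time: 7.6
ee_pos: [0.6686, -0.0565, 0.0614]
tcp_rot: [0.925, 0.381, -0.0, -0.0]
wrist_force: [-0.9, 0.3, -0.4]
width: 0.213
```

Call:
{"op": "jog_arm", "data": {"moves": [0,0,0,-0.002,0,0,0,0,0,0,-0.003,0,0,0,0,0,0,-0.003,0,0,0]}}

```text
time: 7.9
ee_pos: [0.6689, -0.0563, 0.0598]
tcp_rot: [0.925, 0.381, 0.0, 0.0]
wrist_force: [0.6, -0.2, 0.2]
width: 0.216
```

Call:
{"op": "jog_arm", "data": {"moves": [0,0,0,-0.002,0,0,0,0,0,0,-0.003,0,0,0,0,0,0,-0.003,0,0,0]}}

```text
time: 8.2
ee_pos: [0.67, -0.0558, 0.0596]
tcp_rot: [0.925, 0.381, 0.001, 0.0]
wrist_force: [-0.9, 0.1, 8.1]
width: 0.214
```

Bottomed (8 N up). Release slowly, part-open only.

Call:
{"op": "jog_arm", "data": {"moves": [0.6,0,0,0,0,0,0,0.6,0,0,0,0,0,0,0.6,0,0,0.0,0,0,0,0.6,0,0,0,0,0,0,0.6,0,0,0,0,0,0]}}

```text
time: 8.7
ee_pos: [0.6686, -0.0565, 0.0571]
tcp_rot: [0.925, 0.381, -0.0, -0.0]
wrist_force: [0.1, 0.1, -0.2]
width: 0.601
```

Call:
{"op": "jog_arm", "data": {"moves": [0.6,0,0,0.03,0,0,0,0.6,0,0,0.07,0,0,0,0.6,0,0,0.12,0,0,0,0.6,0,0,0.12,0,0,0,0.6,0,0,0.12,0,0,0]}}

```text
time: 9.2
ee_pos: [0.6693, -0.0564, 0.1483]
tcp_rot: [0.925, 0.381, 0.001, 0.001]
wrist_force: [0.2, -0.9, -0.6]
width: 0.601
```

```bash
python3 - <<'E'
from h import *
c=snap('wrist','w11');s=load('w11')['s'];print(s['ee_pos'],s['wrist_force'],s['joints'])
c=snap('scene','s1');crop('s1',250,200,390,325,5,'c13')
E
```

```text
[ 0.66925959 -0.05642416  0.14833185] [ 0.18182276 -0.86382044 -0.56643654] [ 0.30568273  0.57202909 -0.4155424   1.60888618  0.26086195  1.01383389
 -0.97906534]
```

View pics/w11.png

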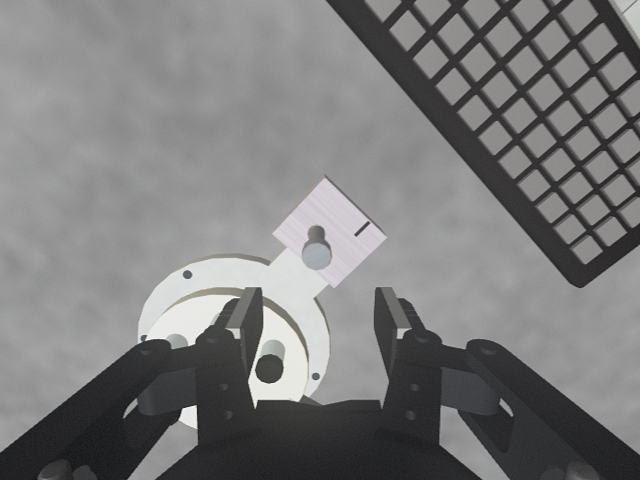

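View pics/c13.png

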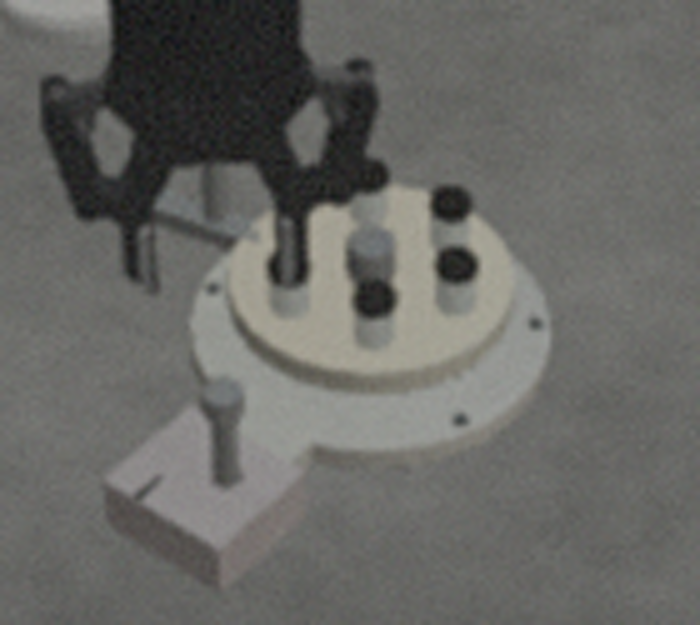

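```bash
python3 - <<'E'
from h import *
print(proj('s1',[.668,-.056,.086]), proj('w11',[.668,-.056,.086]), atz('w11',316.5,256,.086))
print(tri([('s1',294.4,278),('w11',316.5,256)]))
E
```

```text
[293.7764892  277.53787255] [314.79736167 257.19824796] [ 0.66936303 -0.05620453  0.086     ]
(array([ 0.66828405, -0.05555716,  0.08499301]), [np.float64(0.0012169048208587876), np.float64(0.0012169048208587473)])
```

Call:
{"op": "jog_arm", "data": {"moves": [0,-0.203,-0.161,0,0,0,-0.378,0,-0.203,-0.161,0,0,0,-0.378,0,-0.203,-0.161,0,0,0,-0.378,0,-0.203,-0.161,0,0,0,-0.378,0,-0.203,-0.161,0,0,0,-0.378], "squeeze": 60}}

```text
time: 9.8
ee_pos: [0.51, -0.1825, 0.1455]
tcp_rot: [0.996, 0.088, -0.004, 0.001]
wrist_force: [-0.0, -0.8, -0.4]
width: 0.002
```

Call:
{"op": "jog_arm", "data": {"moves": [0,0,0,0,0,0,0,0,0,0,0,0,0,0,0,0,0,0,0,0,0]}}

```text
time: 10.1
ee_pos: [0.5176, -0.1757, 0.1469]
tcp_rot: [0.995, 0.095, 0.0, -0.0]
wrist_force: [-0.1, 0.1, 0.4]
width: -0.003
```

```bash
python3 - <<'E'
from h import *
c=snap('wrist','w12');s=load('w12')['s'];print(s['ee_pos'],s['wrist_force'],R.from_quat(s['tcp_rot']).as_matrix()[:,0],s['width'],s['joints'])
E
```

```text
[ 0.51756987 -0.17566863  0.14692545] [-0.13985846  0.13577512  0.36689926] [9.81949471e-01 1.89143265e-01 2.47306689e-04] -0.003007702717660471 [ 0.48147339  0.37069775 -0.28900595  1.91592089  0.1337717   0.87363006
 -1.25558838]
```

View pics/w12.png

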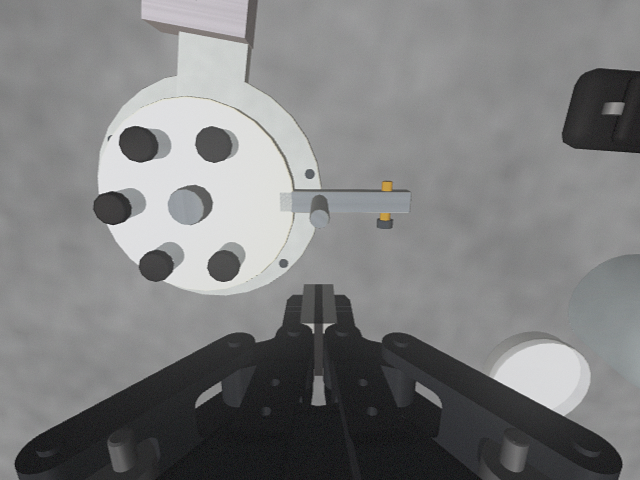

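Call:
{"op": "jog_arm", "data": {"moves": [0,0,0,-0.06,0,0,0,0,0,0,-0.109,0,0,0,0,0,0,-0.109,0,0,0,0,0,0,-0.109,0,0,0,0,0,0,-0.109,0,0,0]}}

```text
time: 10.65
ee_pos: [0.5183, -0.1771, 0.0674]
tcp_rot: [0.996, 0.094, 0.002, 0.001]
wrist_force: [0.2, -0.4, 1.6]
width: 0.001
```

```bash
python3 - <<'E'
from h import *
c=snap('wrist','w13');s=load('w13')['s'];print(s['ee_pos'],s['wrist_force'])
print('post',atz('w12',319,217,.1), 'spoke end', atz('w12',410,202,.046),'screw base/tip',atz('w12',387,191,.04),atz('w12',387,181,.04))
A=np.array([.5293,-.0835])
for p in [atz('w12',319,217,.1), atz('w12',410,202,.046)]: d=p[:2]-A;print(np.linalg.norm(d),np.arctan2(d[1],d[0])-.024)
E
```

```text
[ 0.51833971 -0.17712604  0.06735991] [ 0.18260789 -0.36805673  1.59993068]
post [ 0.54739199 -0.17133624  0.1       ] spoke end [ 0.55892232 -0.23720104  0.046     ] screw base/tip [ 0.5628995  -0.22001664  0.04      ] [ 0.57006871 -0.21818365  0.04      ]
0.08968013203896855 -1.3916630693546042
0.15652952166222325 -1.4044038531619583
```

View pics/w13.png

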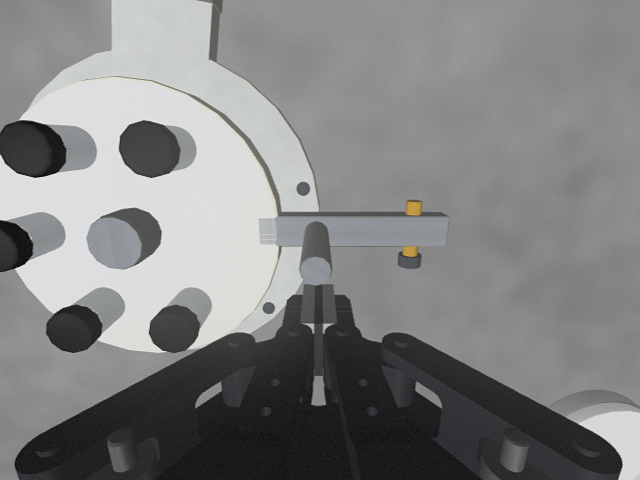

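```bash
cat > arc.py <<'E'
from h import *
A=np.array([.5293,-.0835])
def pos(ps,off): 
    p=np.radians(ps);return A+.09*np.array([np.cos(p),np.sin(p)])-off*np.array([-np.sin(p),np.cos(p)])
def rows(psis,off=.018,ref=None):
    s=ctrl.sense();X=R.from_quat(s['tcp_rot']).as_matrix()[:,0];az=np.degrees(np.arctan2(X[1],X[0]))
    p0=s['ee_pos'][:2] if ref is None else ref
    print('now',s['time'],s['ee_pos'],'tool psi',az-90,'F',s['wrist_force'])
    for q in psis:
        d=(pos(q,off)-p0)/.75;print(q,np.round(d,4),round((q+90-az)/90,4))
E
python3 - <<'E'
from arc import *
rows([-73,-67,-61,-55,-49])
E
```

```text
now 10.7 [ 0.51832272 -0.17730338  0.06759157] tool psi -79.24358367278799 F [-0.50944927  0.3269943   0.72153623]
-73 [0.0268 0.0033] 0.0694
-67 [0.0394 0.0052] 0.136
-61 [0.0518 0.0085] 0.2027
-55 [0.0638 0.013 ] 0.2694
-49 [0.0753 0.0188] 0.336
```

Call:
{"op": "jog_arm", "data": {"moves": [0,0.027,0.003,-0.002,0,0,0.069,0,0.039,0.005,-0.002,0,0,0.136,0,0.052,0.0085,-0.002,0,0,0.203,0,0.064,0.013,-0.002,0,0,0.269,0,0.075,0.019,-0.002,0,0,0.336]}}

```text
time: 11.2
ee_pos: [0.5727, -0.1657, 0.0658]
tcp_rot: [0.936, 0.351, -0.001, 0.002]
wrist_force: [-1.3, -4.9, 0.9]
width: 0.001
```

```bash
python3 - <<'E'
from arc import *
c=snap('wrist','w14')
rows([-43,-37,-31,-25,-20])
E
```

```text
now 11.25 [ 0.57450533 -0.16431836  0.06585187] tool psi -48.68129731805124 F [ 1.05892169 -3.05551321 -0.55160188]
-43 [0.0111 0.0084] 0.0631
-37 [0.0211 0.0164] 0.1298
-31 [0.0302 0.0254] 0.1965
-25 [0.0383 0.0353] 0.2631
-20 [0.0443 0.0442] 0.3187
```

View pics/w14.png

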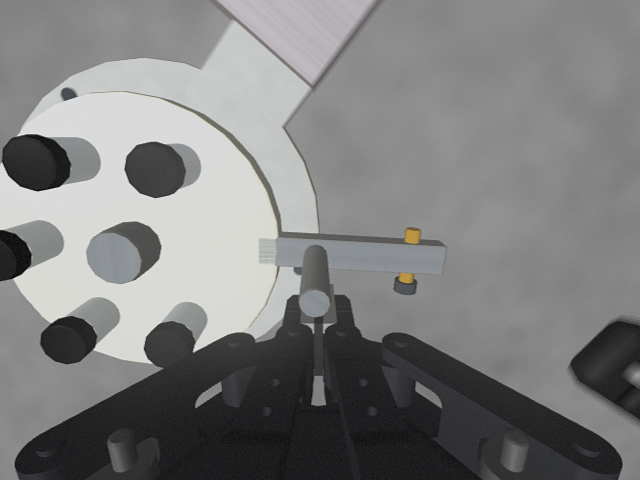

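Call:
{"op": "jog_arm", "data": {"moves": [0,0.011,0.008,0,0,0,0.063,0,0.021,0.0165,0,0,0,0.13,0,0.03,0.0255,0,0,0,0.196,0,0.038,0.035,0,0,0,0.263,0,0.044,0.044,0,0,0,0.319]}}

```text
time: 11.75
ee_pos: [0.6072, -0.1333, 0.0657]
tcp_rot: [0.821, 0.571, 0.0, 0.003]
wrist_force: [1.5, -5.9, -1.1]
width: 0.0
```

```bash
python3 - <<'E'
from arc import *
c=snap('wrist','w15')
rows([-17,-14,-12,-10,-8])
E
```

```text
now 11.8 [ 0.60795402 -0.13120087  0.06579315] tool psi -20.122758944314427 F [ 1.98370247 -3.27329329 -0.27671995]
-17 [0.0029 0.0056] 0.0347
-14 [0.0058 0.0113] 0.068
-12 [0.0075 0.0152] 0.0903
-10 [0.0091 0.0191] 0.1125
-8 [0.0106 0.0231] 0.1347
```

View pics/w15.png

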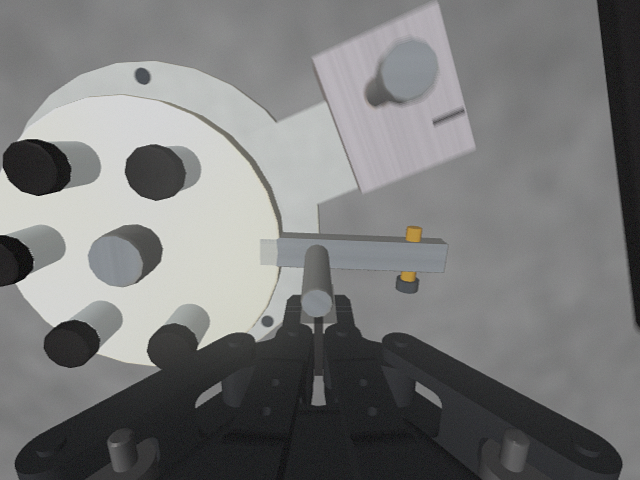

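Call:
{"op": "jog_arm", "data": {"moves": [0,0.003,0.0055,0,0,0,0.035,0,0.006,0.0115,0,0,0,0.068,0,0.0075,0.015,0,0,0,0.09,0,0.009,0.019,0,0,0,0.113,0,0.0105,0.023,0,0,0,0.135]}}

```text
time: 12.3
ee_pos: [0.6145, -0.1135, 0.0652]
tcp_rot: [0.756, 0.655, 0.0, 0.001]
wrist_force: [2.4, -4.5, 2.3]
width: -0.0
```

```bash
python3 - <<'E'
from arc import *
c=snap('wrist','w16')
for p in [('w16',316,303),('w15',316,303)]:
    x=atz(*p,.1);d=x[:2]-A;print(x,np.linalg.norm(d),np.degrees(np.arctan2(d[1],d[0])))
rows([-7,-6,-5,-4,-3])
for i in range(6):
    snap('wrist','tmp');print(ctrl.sense()['wrist_force'].round(2),ctrl.sense()['ee_pos'].round(4))
E
```

```text
[ 0.61658867 -0.09699397  0.1       ] 0.08832553379722728 -8.787803334836564
[ 0.6127511  -0.11762335  0.1       ] 0.09015813099242628 -22.239767982280608
now 12.35 [ 0.61450245 -0.1122992   0.0650306 ] tool psi -8.020368221911497 F [ 1.1698447  -3.55129067  2.27029218]
-7 [ 0.0026 -0.    ] 0.0113
-6 [0.0032 0.002 ] 0.0224
-5 [0.0038 0.004 ] 0.0336
-4 [0.0044 0.0061] 0.0447
-3 [0.005  0.0082] 0.0558
[ 1.08 -3.26  1.8 ] [ 0.6142 -0.1121  0.0648]
[ 0.57 -2.2   0.84] [ 0.6138 -0.1121  0.0645]
[ 0.61 -2.67  0.77] [ 0.6135 -0.1121  0.0642]
[ 0.36 -1.85  1.17] [ 0.6133 -0.112   0.064 ]
[ 0.23 -2.48  0.81] [ 0.6132 -0.1121  0.0639]
[ 0.26 -1.35  1.71] [ 0.6132 -0.112   0.0638]
```

View pics/w16.png

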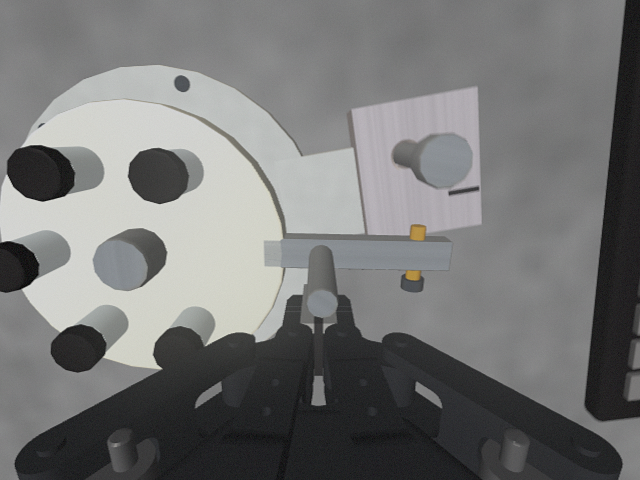

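Call:
{"op": "jog_arm", "data": {"moves": [0,0.0005,0.0025,0,0,0,0.012,0,0.001,0.005,0,0,0,0.024,0,0.0015,0.0075,0,0,0,0.036,0,0.002,0.01,0,0,0,0.048,0,0.0025,0.012,0,0,0,0.06]}}

```text
time: 13.15
ee_pos: [0.6157, -0.1036, 0.0639]
tcp_rot: [0.723, 0.69, 0.0, 0.0]
wrist_force: [1.5, -3.8, -0.5]
width: 0.002
```

```bash
python3 - <<'E'
from arc import *
c=snap('wrist','w17')
for i in range(4):
    snap('wrist','tmp');print(ctrl.sense()['time'],ctrl.sense()['wrist_force'].round(2),ctrl.sense()['ee_pos'].round(4))
E
```

```text
13.25 [ 2.52 -3.36 -1.1 ] [ 0.6156 -0.1032  0.0639]
13.3 [ 1.72 -3.46 -0.56] [ 0.6156 -0.1032  0.064 ]
13.35 [ 1.89 -2.47 -0.6 ] [ 0.6155 -0.1032  0.064 ]
13.4 [ 0.75 -1.57 -1.82] [ 0.6155 -0.1032  0.064 ]
```

View pics/w17.png

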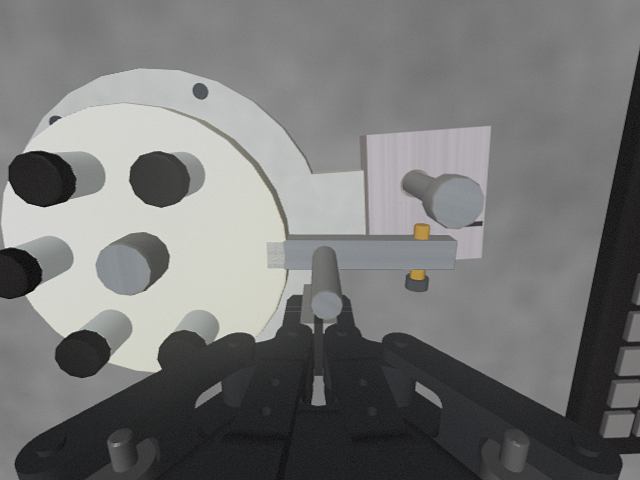

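```bash
python3 - <<'E'
from h import *
print(atz('w17',422,224,.04),atz('w17',326,306,.1),atz('w17',457,255,.046))
print(proj('w17',[.6685,-.0562,.03]),proj('w17',[.6685,-.0562,.086]))
E
```

```text
[ 0.67055637 -0.07528418  0.04      ] [ 0.61963298 -0.08765338  0.1       ] [ 0.68714122 -0.09073591  0.046     ]
[413.99833185 184.15257246] [455.94770056 204.36769584]
```

Call:
{"op": "jog_arm", "data": {"moves": [0,0,0.0015,0,0,0,0.006,0,0.0005,0.003,0,0,0,0.012,0,0.001,0.0045,0,0,0,0.018,0,0.001,0.006,0,0,0,0.024,0,0.001,0.007,0,0,0,0.03]}}

```text
time: 13.9
ee_pos: [0.6164, -0.0983, 0.064]
tcp_rot: [0.707, 0.707, 0.0, 0.0]
wrist_force: [1.5, -3.4, -2.0]
width: 0.002
```

```bash
python3 - <<'E'
from arc import *
c=snap('wrist','w18')
for i in range(4):
    snap('wrist','tmp');print(ctrl.sense()['time'],ctrl.sense()['wrist_force'].round(2),ctrl.sense()['ee_pos'].round(4))
E
```

```text
14.0 [ 2.56 -3.82 -2.11] [ 0.6164 -0.0981  0.0641]
14.05 [ 2.5  -3.34 -1.23] [ 0.6163 -0.0981  0.0641]
14.1 [ 1.91 -2.67 -0.72] [ 0.6163 -0.0981  0.0641]
14.15 [ 1.04 -3.01 -1.69] [ 0.6163 -0.0981  0.0641]
```

View pics/w18.png

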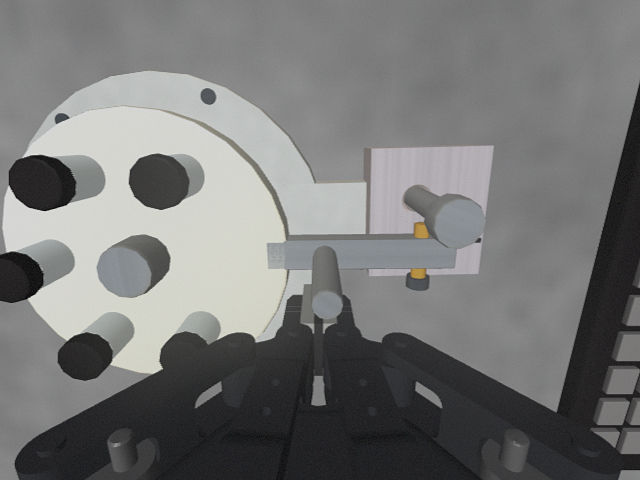

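Call:
{"op": "jog_arm", "data": {"moves": [0,0,0.0005,0,0,0,0,0,0,0.001,0,0,0,0,0,0,0.0015,0,0,0,0,0,0,0.002,0,0,0,0,0,0,0.0025,0,0,0,0]}}

```text
time: 14.65
ee_pos: [0.6163, -0.0966, 0.0641]
tcp_rot: [0.708, 0.707, 0.0, 0.0]
wrist_force: [1.6, -3.6, -1.6]
width: 0.004
```

Call:
{"op": "jog_arm", "data": {"moves": [0,0,0.0003,0,0,0,0,0,0,0.0006,0,0,0,0,0,0,0.0008,0,0,0,0,0,0,0.001,0,0,0,0,0,0,0.001,0,0,0,0]}}

```text
time: 15.15
ee_pos: [0.6163, -0.0957, 0.0641]
tcp_rot: [0.707, 0.707, 0.0, 0.0]
wrist_force: [1.2, -3.9, -1.0]
width: 0.0
```

```bash
python3 - <<'E'
from arc import *
c=snap('wrist','w19');crop('w19',350,130,510,300,4,'c19')
for i in range(3):
    snap('wrist','tmp');print(ctrl.sense()['time'],ctrl.sense()['wrist_force'].round(2),ctrl.sense()['ee_pos'].round(4))
E
```

```text
15.25 [ 1.17 -3.63 -1.81] [ 0.6164 -0.0957  0.0641]
15.3 [ 1.58 -4.4  -1.81] [ 0.6163 -0.0957  0.0641]
15.35 [ 1.72 -3.78 -2.7 ] [ 0.6164 -0.0957  0.0641]
```

View pics/c19.png

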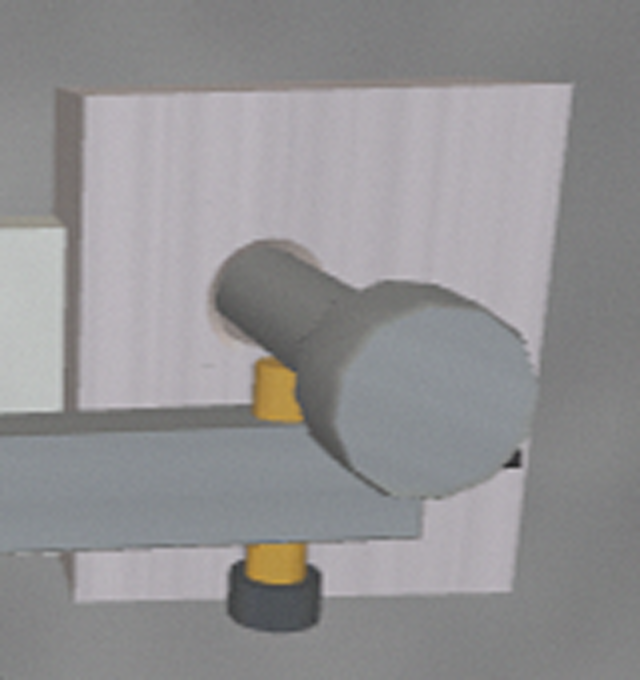

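Call:
{"op": "jog_arm", "data": {"moves": [0,0,0.0002,0,0,0,0,0,0,0.0004,0,0,0,0,0,0,0.0006,0,0,0,0,0,0,0.0008,0,0,0,0]}}

```text
time: 15.75
ee_pos: [0.6163, -0.0952, 0.0641]
tcp_rot: [0.708, 0.707, 0.0, 0.0]
wrist_force: [2.4, -3.8, -0.7]
width: 0.002
```

Call:
{"op": "jog_arm", "data": {"moves": [0,0,0.0002,0,0,0,0,0,0,0.0004,0,0,0,0,0,0,0.0006,0,0,0,0,0,0,0.0006,0,0,0,0]}}

```text
time: 16.15
ee_pos: [0.6163, -0.0951, 0.0641]
tcp_rot: [0.708, 0.707, -0.0, 0.0]
wrist_force: [2.3, -4.2, -0.6]
width: -0.007
```

Call:
{"op": "jog_arm", "data": {"moves": [0,0,0.0002,0,0,0,0,0,0,0.0004,0,0,0,0,0,0,0.0006,0,0,0,0,0,0,0.0006,0,0,0,0]}}

```text
time: 16.55
ee_pos: [0.6163, -0.0951, 0.0641]
tcp_rot: [0.708, 0.707, -0.0, 0.0]
wrist_force: [2.3, -5.2, -1.9]
width: -0.001
```

```bash
python3 - <<'E'
from arc import *
c=snap('wrist','w20');crop('w20',350,130,510,300,4,'c20')
for i in range(4):
    snap('wrist','tmp');print(ctrl.sense()['time'],ctrl.sense()['wrist_force'].round(2),ctrl.sense()['ee_pos'].round(5))
E
```

```text
16.65 [ 1.7  -5.39 -0.58] [ 0.61635 -0.09506  0.06412]
16.7 [ 2.13 -6.05 -1.31] [ 0.61637 -0.09508  0.06413]
16.75 [ 1.92 -4.78 -0.75] [ 0.61636 -0.09504  0.06412]
16.8 [ 2.9  -5.03 -1.56] [ 0.61634 -0.09505  0.0641 ]
```

View pics/c20.png

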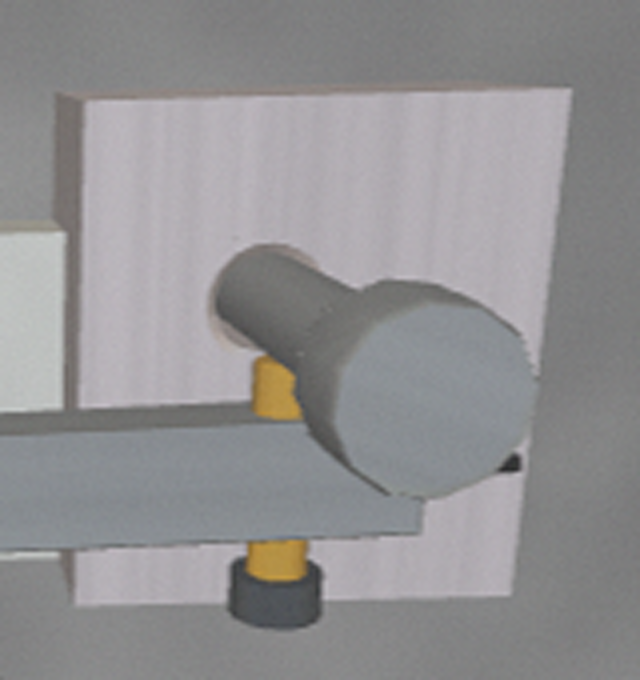

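Call:
{"op": "jog_arm", "data": {"moves": [0,0,0.0004,0,0,0,0,0,0,0.0008,0,0,0,0,0,0,0.0012,0,0,0,0,0,0,0.0015,0,0,0,0,0,0,0.0015,0,0,0,0]}}

```text
time: 17.3
ee_pos: [0.6164, -0.095, 0.0641]
tcp_rot: [0.708, 0.706, -0.001, 0.001]
wrist_force: [1.9, -6.3, -2.2]
width: 0.002
```

```bash
python3 - <<'E'
from arc import *
F=[]
for i in range(5):
    snap('wrist','tmp');F.append(ctrl.sense()['wrist_force'])
print(np.mean(F,0),np.std(F,0),ctrl.sense()['ee_pos'].round(5))
E
```

```text
[ 2.46924092 -6.17475109 -1.09881842] [0.48784302 0.43832856 0.17518469] [ 0.61633 -0.09498  0.06411]
```

Call:
{"op": "jog_arm", "data": {"moves": [0,0,0.0005,0,0,0,0,0,0,0.001,0,0,0,0,0,0,0.0015,0,0,0,0,0,0,0.002,0,0,0,0,0,0,0.002,0,0,0,0]}}

```text
time: 18.05
ee_pos: [0.6163, -0.0948, 0.0641]
tcp_rot: [0.708, 0.706, -0.001, 0.001]
wrist_force: [2.6, -9.0, 0.1]
width: -0.0
```

```bash
python3 - <<'E'
from arc import *
F=[]
for i in range(5):
    snap('wrist','tmp');F.append(ctrl.sense()['wrist_force'])
print(np.mean(F,0),np.std(F,0),ctrl.sense()['ee_pos'].round(5))
E
```

```text
[ 2.45176525 -8.93411191 -0.23171582] [0.36531023 0.61967009 0.13647687] [ 0.61634 -0.0948   0.06414]
```

Call:
{"op": "jog_arm", "data": {"moves": [0,0,0.0004,0,0,0,0,0,0,0.0008,0,0,0,0,0,0,0.0012,0,0,0,0,0,0,0.0014,0,0,0,0,0,0,0.0014,0,0,0,0]}}

```text
time: 18.8
ee_pos: [0.6163, -0.0947, 0.0641]
tcp_rot: [0.708, 0.706, -0.002, 0.002]
wrist_force: [3.2, -9.8, -0.5]
width: 0.003
```

```bash
python3 - <<'E'
from arc import *
F=[]
snap('wrist','w21');crop('w21',350,130,510,300,4,'c21')
for i in range(5):
    snap('wrist','tmp');F.append(ctrl.sense()['wrist_force'])
print(np.mean(F,0),np.std(F,0),ctrl.sense()['ee_pos'].round(5))
E
```

```text
[  2.25827597 -10.14240913  -0.68900101] [0.36876477 0.43006864 0.49195636] [ 0.61637 -0.09469  0.06417]
```

View pics/w21.png

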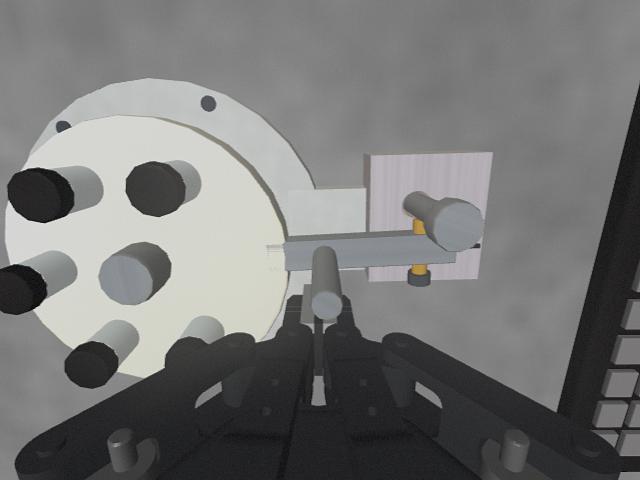

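View pics/c21.png

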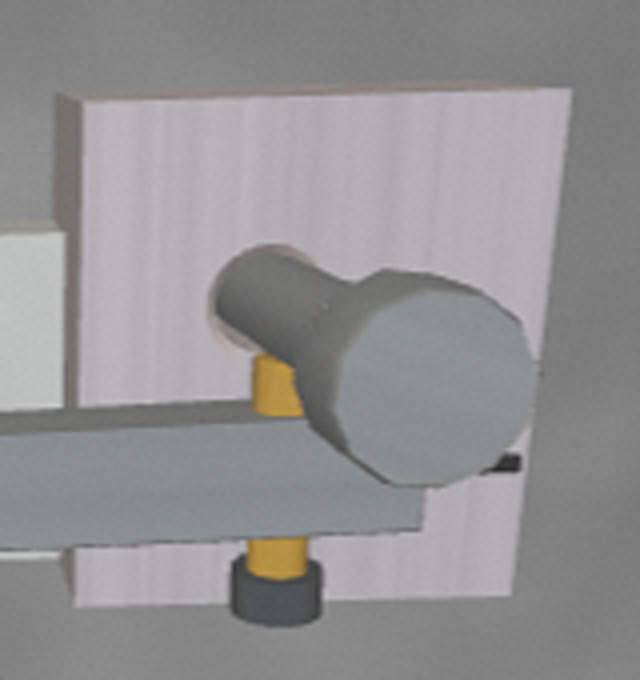

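Call:
{"op": "jog_arm", "data": {"moves": [0,0,0.0003,0,0,0,0,0,0,0.0005,0,0,0,0,0,0,0.0005,0,0,0,0,0,0,0.0005,0,0,0,0]}}

```text
time: 19.5
ee_pos: [0.6163, -0.0947, 0.0642]
tcp_rot: [0.709, 0.706, -0.002, 0.002]
wrist_force: [2.1, -10.2, 0.2]
width: -0.001
```

```bash
python3 - <<'E'
from arc import *
F=[]
for i in range(6):
    snap('wrist','tmp');F.append(ctrl.sense()['wrist_force'])
print(np.mean(F,0),np.std(F,0),ctrl.sense()['ee_pos'].round(5))
E
```

```text
[  2.44027993 -10.20604705  -0.29551245] [0.35145842 0.34420994 0.45171212] [ 0.61632 -0.09467  0.06415]
```

Call:
{"op": "jog_arm", "data": {"moves": [0,0,-0.001,0,0,0,0,0,0,-0.002,0,0,0,0,0,0,-0.003,0,0,0,0,0,0,-0.004,0,0,0,0,0,0,-0.005,0,0,0,0]}}

```text
time: 20.3
ee_pos: [0.6164, -0.0947, 0.0641]
tcp_rot: [0.708, 0.706, -0.0, 0.0]
wrist_force: [2.0, -4.2, -1.0]
width: 0.001
```

Call:
{"op": "jog_arm", "data": {"moves": [0,0,-0.001,0,0,0,0,0,0,-0.002,0,0,0,0,0,0,-0.003,0,0,0,0,0,0,-0.005,0,0,0,0,0,0,-0.007,0,0,0,0]}}

```text
time: 20.8
ee_pos: [0.6158, -0.098, 0.064]
tcp_rot: [0.707, 0.707, 0.0, -0.001]
wrist_force: [0.6, -0.5, -0.7]
width: 0.001
```

Call:
{"op": "jog_arm", "data": {"moves": [0,0,-0.005,0,0,0,0,0,0,-0.01,0,0,0,0,0,0,-0.02,0,0,0,0,0,0,-0.03,0,0,0,0,0,0,-0.03,0,0,0,0]}}

```text
time: 21.3
ee_pos: [0.6161, -0.1241, 0.0639]
tcp_rot: [0.709, 0.706, -0.0, 0.0]
wrist_force: [0.7, -0.5, -0.1]
width: 0.0
```

```bash
python3 - <<'E'
from arc import *
snap('wrist','w22');s=ctrl.sense();print(s['time'],s['wrist_force'],s['ee_pos'])
E
```

```text
21.35 [ 0.39370606 -0.68411749  0.14319865] [ 0.61618539 -0.12301754  0.0639595 ]
```

View pics/w22.png

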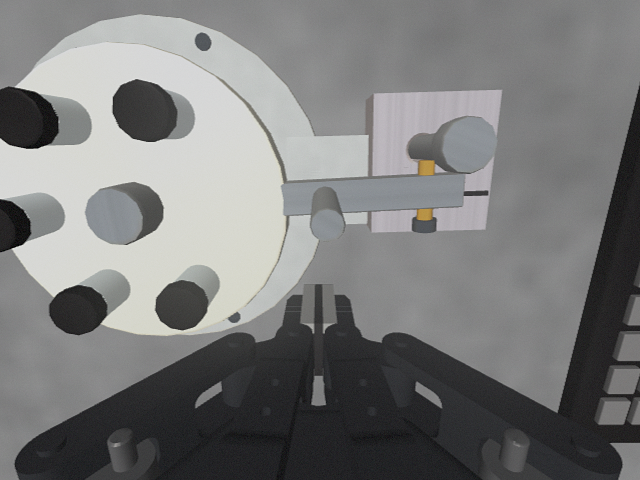

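Call:
{"op": "jog_arm", "data": {"moves": [0,0,-0.02,0.05,0,0,0,0,0,-0.02,0.1,0,0,0,0,0.03,-0.02,0.1,0,0,0,0,0.03,-0.02,0.1,0,0,0,0,0.03,-0.02,0.1,0,0,0]}}

```text
time: 21.85
ee_pos: [0.6384, -0.1363, 0.1387]
tcp_rot: [0.707, 0.707, -0.0, -0.0]
wrist_force: [0.2, 0.7, -0.5]
width: -0.001
```

```bash
python3 - <<'E'
from arc import *
snap('wrist','tmp');snap('wrist','w23');s=ctrl.sense();print(s['time'],s['wrist_force'],s['ee_pos'])
P=proj('w23',[.668,-.07,.05]).astype(int);print(P)
x,y=P;crop('w23',max(x-70,0),max(y-60,0),x+70,y+60,5,'c23')
print(proj('w23',[.6685,-.0562,.086]),proj('w23',[.6685,-.0562,.03]))
snap('scene','s2');crop('s2',250,200,390,325,5,'c24')
E
```

```text
21.95 [-0.0670522  -0.97055525 -0.22382528] [ 0.63770572 -0.13645075  0.13816105]
[363 148]
[373.39957024 124.16035776] [361.1804076  127.31987458]
```

View pics/c23.png

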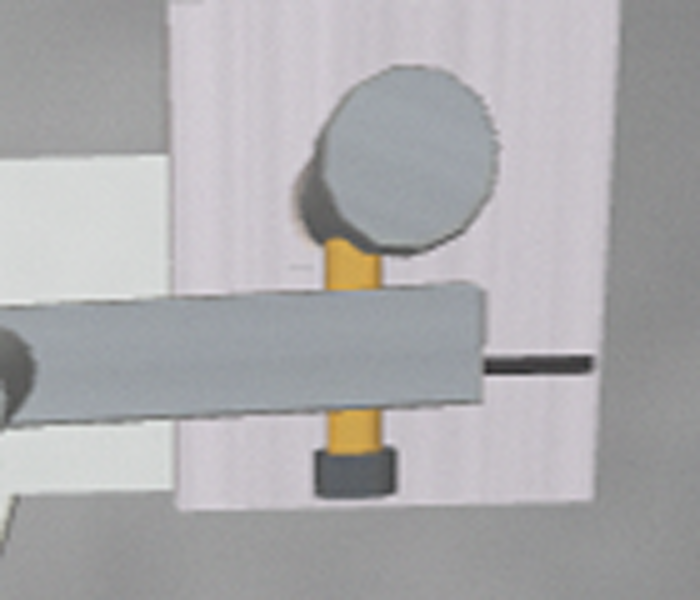

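View pics/s2.png

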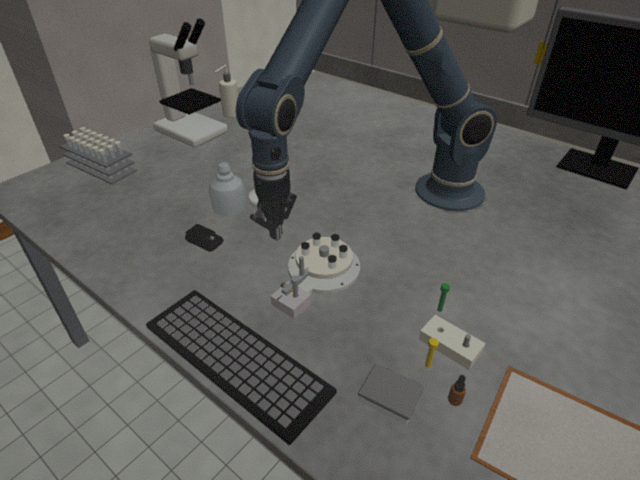

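View pics/c24.png

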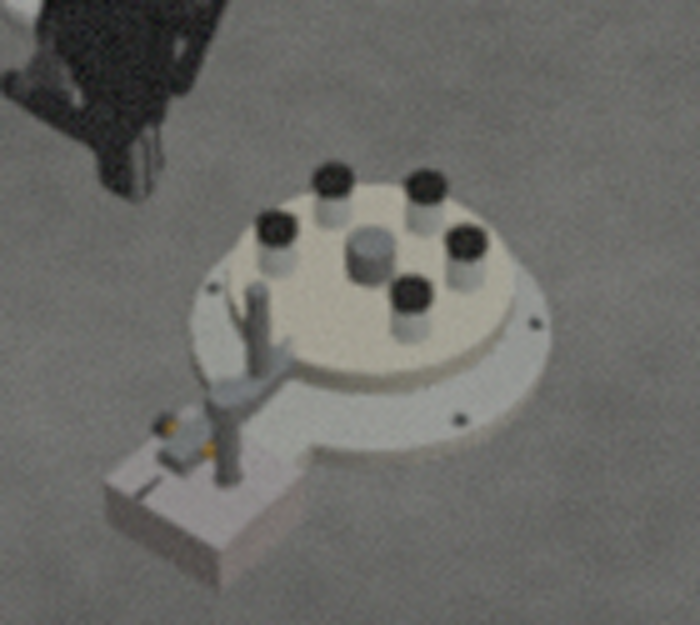

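```bash
python3 - <<'E'
from h import *
s=ctrl.sense();print(s['time'],np.abs(s['joint_velocities']).max(),s['wrist_force'])
print(order.close_job())
E
```

```text
22.0 0.0021559042576483854 [-0.0453054   0.14609984  0.38073254]
the job is handed in; nothing more can be done
None
```

I moved the steel headed pin from the parking block to the socket, where it bottomed out at about 8 N. I let it go with the spoke still well away. Then I pushed the turntable round counterclockwise by its post until the screw met the pin, pressed it there, and backed off. I handed the job in at 22 s; no verdict came back.

- **Pin home:** before pushing, two camera views put the pin's top at 85 mm (86 mm expected), standing over the socket.
- **Press:** the post force held at about 10.2 N for over a second. That is about 4.2–4.7 N at the pin after friction, a little under the 5 N asked and well below 8 N. The pin force was worked out from the post force, not measured.
- **After letting go:** the last pictures show the spoke on the index line to within a few mm and the screw touching the pin. The pin leans slightly, by about 0.04 rad. The fingers were clear of everything.
- **Not confirmed:** the residual contact force after release could only be judged by eye.
- **Surroundings:** the bystanders, the short pin and the green and yellow look-alikes appear where they started.
- **Disagreement:** the cameras differed by about 2 mm, so I lined up the grasp and the fit with the wrist camera.

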